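# Nip a nylon bush in the ratchet bench clamp

### The arm

A 6-joint arm with a two-finger parallel gripper is mounted at the origin on the work surface. World frame = base frame: x ahead of the robot, y to its left, z up, the work surface at z = 0. Lengths are in m, angles in rad, forces in N, time in s.
With the tool pointing down it reaches from about 0.375 to 0.9 m from the base axis. Payload 3.1 kg.
Tool frame: the origin (TCP) lies on the centre line of the jaws, within the pads' length; the fingertips stand 17 mm ahead of it and the grasp point (between the pads) lies 2 mm behind it; y points along the fingers, z is the direction in which the jaws open and shut, and the axes are right-handed (so a half turn about y gives the same grasp; the last joint's range is limited). The gripper opens to 85 mm and grips with 20 to 120 N. Pads are 22 mm wide; open, the fingers measure 114 mm over their backs; the gripper's body (76 mm by 85 mm) begins 54 mm behind the grasp point. The pads swing forward as they close: fully open they stand 13 mm farther back than shut.
Start: joints at [-1.28, 0.527, 1.433, -0, 1.181, -0.178], TCP at [0.282, -0.558, 0.214] pointing down, gripper open.
Joint ranges: [-3.08, 3.08], [-0.75, 2.2], [0.22, 2.44], [-1.43, 4.57], [0, 2.65], [-2.85, 2.85]. Speed limits (rad/s): [2.79, 2.79, 3.14, 3.14, 3.14, 3.14].

### API

Orientations are given as a unit quaternion [x, y, z, w].
In Python, from station import manip gives the robot as it stands.
- The arm moves only by the shell command python3 -m handwheel 'ROWS' [FORCE]. ROWS is JSON, one flat list of numbers, 7 for each row, row after row: the shift along the tool's x, y, z in cm, then the turn, a rotation vector about the tool's x, y, z in rad, then the finger opening in cm, from 0 to 8.54. A call has 1 to 10 rows; each row is the pose to reach, as a shift and turn from the pose commanded when the call began, along the tool's axes at that moment; what a row does not reach only later rows make up. A row lasts 1/12 s, in which the tool goes at most 41.7 mm and 7.16 degrees, less where a joint would pass 70% of its speed; a pose out of reach is approached as far as the arm can. A call with a gripper value outside its range is refused whole. The fingers move at their own pace and stop on an object; FORCE is the grip in N (left out, the last holds). Time passes only in rows, so rows that repeat a pose let the fingers close. It gives the time, the measured TCP pose, the force and the opening at its end, in the units of the state.
- manip.sense(): the state, without advancing time (a new reading comes with each control period).
- manip.snapshot(name): name is "scene" or "side" or "wrist"; returns a dict with "frame" (420x560x3 uint8, red, green, blue), "depth" (420x560 float32, m along the optical axis (not along the pixel's ray), 0 where there is no reading), "camera_matrix" (3x3 intrinsics, pixels), "rvec" (rotation vector, rad) and "tvec" (3), from world to camera coordinates, as OpenCV has them. Camera axes: x right, y down, z forward; pixel columns grow to the right and rows downward; lengths in m; the calibration is good to about 2 mm. A picture is of the moment at which its call begins.
- manip.sign_off(): hands the job in, once; it reports no verdict.
The state is a dict: "t": time; "q": joint angles; "qd": joint speeds; "tau": joint torques, N m; "tcp_pos": TCP position; "tool_rot": TCP orientation; "force": force on the tool from outside, world axes, zero at the start; "ft_torque": the same for the moment, N m; "finger_gap": opening from 0.0 (shut) to 1.0 (fully open).
Only numpy, scipy, OpenCV 4.12 (cv2) and the standard library are available. Lean on these libraries where they do the work, as an engineer would, in place of code of your own. Each camera call takes 0.05 s, during which the arm holds its last target.

### The job

Take the largest of the white nylon bushes out of the wooden tray, stand it upright on the bed of the bench clamp between the rubber pad and the V-jaw and let go of it; then work the clamp's trigger, squeezing and letting it back stroke by stroke, until the pad has pushed the bush home into the V and grips it firmly but gently, its spring part way in, never so hard that the thin bush is crushed. Advance the ram and pad only with the trigger, and leave the other bushes and the loose tools where they are. Finish while holding: do not let go at the end, but keep the trigger squeezed with the ram bearing on it, so that the pad stays pressed on the bush.

Things in the scene. Friction and masses are not known exactly. Their poses are not given: they have to be found in the camera images.
- bush: the largest bush: white nylon ring, outside diameter 40 mm, bore 24 mm, 34 mm tall, 31 g, standing on its end in a pocket of the tray. Origin at the centre of its underside, z up its bore
- bush_b: another white bush in the tray, diameter 34, bore 20, 26 mm tall; not wanted. Origin at the centre of its underside
- bush_c: another white bush in the tray, diameter 30, bore 16, 30 mm tall; not wanted. Origin at the centre of its underside
- bush_d: another white bush in the tray, diameter 36, bore 26, 22 mm tall; not wanted. Origin at the centre of its underside
- tray: pale wooden block 152 (x) x 186 (y) x 30 mm high, fixed, with two columns of three round pockets 49 mm wide and 12 mm deep, their floors 18 mm above the bench; columns 72 mm apart in x (at x = -36, +36), rows 58 mm apart in y (at y = -58, 0, 58). A bush stands loose in its pocket. Origin at the centre of its underside
- clamp: bench clamp bolted down: steel bed plate 208 x 64 x 10 mm, black housing, pistol grip straight up. Origin under the middle of the bed, z up, x along the ram from grip to V-jaw, y across. Bed surface z = 10 mm. Housing x = -97 to -19 mm, 32 mm wide, top z = 62 mm. Grip: back face x = -83, front face x = -66 mm, 28 mm wide, y = 0, top z = 130 mm
- v_jaw: fixed steel jaw with an upright 90 degree V that opens towards the pad (towards -x of the clamp), 44 mm wide, 36 mm tall above the bed. Origin on the bed surface where the axis of the 40 mm bush stands when the bush is fully home in the V (clamp x = 55 mm); the apex of the V is 28 mm beyond it, the tips of its two prongs 8 mm beyond it at y = -20 and +20 mm
- bed_seat (a point): point on the bed surface, clamp x = 49 mm, y = 0: a good place to stand the bush (centre of its underside), 6 mm short of fully home, clear of the pad and of the V's prongs; the pad pushes it the rest of the way
- ram: toothed steel ram of the clamp, 10 mm square, that slides through the housing at a height of 27 mm and carries the sprung pad on its 24 mm head (the pad counts as part of it); must not be pushed by hand. The frame is that of the clamp when ram_travel is 0
- ram_travel (a joint): how far the ram is driven out towards the V-jaw, 0 to 0.038 m; starts at 0 to 0.010. A full squeeze drives it about 5.5 mm from the tooth it hangs on; when the trigger is let back the ram, if something presses on it, falls back about 1.5 mm onto the next 4 mm tooth, so a full stroke gains 4 mm (the first may gain 2 to 6 mm)
- pad: round rubber pad, 28 mm diameter, 8 mm thick, upright, axis 27 mm above the bench, sprung on the ram's head. Origin at the centre of its front face (the one that meets the bush), at clamp x = 13 mm + ram_travel - pad_give, clamp z = 27 mm. A bush home in the V is met when the face stands at clamp x = 35 mm (ram_travel 0.022 m)
- pad_give (a joint): how far the pad is pushed back on its spring, 0 to 0.014 m; 0 while it touches nothing. It presses with 1 N at first touch and 2.5 N more per mm. Wanted at the end: 4 to 22 N, that is 1.5 to 8 mm of give; 30 N (11.5 mm) crushes the bush
- trigger: steel trigger in front of (on the V-jaw side of) the pistol grip, 18 mm wide, 7 mm thick, rising from its pivot pin at clamp x = -49 mm, z = 51 mm to z = 108 mm. Origin on the pivot; the frame turns with the trigger
- squeeze (a joint): angle of the trigger: 0 let out (a return spring holds it there with about 3 N at the finger point), 0.36 rad fully squeezed against the pistol grip (5.5 N plus the share of the pad's force, two fifths). The ram moves 18 mm per rad, after a lost motion of about 0.05 rad from a seated tooth
- trigger_face (a point): the foremost point of the trigger's curved front face, where a finger bears, 44 mm above the pivot; at rest at clamp x = -33.5 mm, z = 95 mm, and it moves 16 mm back (towards -x) in a full squeeze. At rest grip and trigger together measure 50 mm from back face to trigger face, fully squeezed 33 mm
- grip_top (a point): middle of the top of the pistol grip, clamp x = -74 mm, z = 129 mm
- mandrel: loose steel mandrel, 28 mm diameter, 110 mm long, lying; leave alone. Origin at its underside's middle
- mandrel_b: loose steel mandrel, 28 mm diameter, 140 mm long, lying; leave alone. Origin at its underside's middle
- pliers: loose steel pliers, about 150 mm long, 10 mm high; leave alone
- hammer: loose hammer, 240 mm long, wooden handle; leave alone
- flux_jar: closed amber glass jar, 56 mm diameter, 70 mm tall; leave alone
Mind the look-alikes: they are no part of the job. Leave any orange or red look-alike of the bush alone.

How it is judged:
On the way:
1. the largest bush stands upright on the clamp's bed between the pad and the V-jaw, let go (x of bush in the frame of clamp between 0.036 and 0.06 m and y of bush in the frame of clamp between -0.012 and 0.012 m and z of bush in the frame of clamp between 0.007 and 0.013 m and angle between bush's own z axis and vertical below 0.12 rad and contact force between the fingers and bush below 0.2 N), for 0.2 s.
At the end, for the whole second after the job is handed in: The bush stands upright on the bed (underside within 3 mm of it), home in the V (within 4 mm), not touched by the fingers; the pad presses it with 4 to 22 N (pad pushed back 1.5 to 8 mm) against the V-jaw, and the fingers still hold the trigger squeezed by more than 0.08 rad with at least 1 N (z of bush in the frame of clamp between 0.007 and 0.013 m and angle between bush's own z axis and vertical below 0.12 rad and contact force between the fingers and bush below 0.2 N and horizontal distance between bush and v_jaw below 0.004 m and contact force between pad and bush between 4 and 22 N and contact force between v_jaw and bush above 2 N and contact force between the fingers and trigger above 1 N and value of joint squeeze above 0.08 rad and linear speed of bush below 0.01 m/s); the arm keeps its last pose, push and grip.
It fails at once if the bush is crushed: the pad presses it with more than 30 N (contact force between pad and bush above 30 N).
It fails at once if the ram or pad is pushed by the arm or gripper instead of by the trigger (more than 4 N) (contact force between any of the arm, the fingers and ram above 4 N).
It fails at once if another bush is moved by more than 20 mm (distance of any of bush_b, bush_c, bush_d from where it was at the start of the episode above 0.02 m).
It fails at once if a loose tool is shifted by more than 30 mm (distance of any of mandrel, mandrel_b, pliers, hammer, flux_jar from where it was at the start of the episode above 0.03 m).
It also fails if it takes over 51 s, if anything falls off the work surface, if the arm or the gripper's body presses on something with over 40 N, if the wrist force passes 120 N, or if a joint passes its speed limit or range.

## Working session

There is one attempt and no reset: what is moved stays moved. The work goes in short steps, Python scripts to look and compute and a shell command to move; the robot and the scene stay as the last step left them, time stands still between calls to the robot, and variables do not carry over. Pictures are saved under pics/ and viewed, and the job is handed in when it is done.

```bash
ls; mkdir -p pics; cat > h.py <<'E'
import numpy as np, cv2
from station import manip
from scipy.spatial.transform import Rotation as R
def snap(n,f):
    s=manip.snapshot(n); cv2.imwrite('pics/'+f+'.png',s['frame'][:,:,::-1]); np.savez('pics/'+f+'.npz',**s); return s
def load(f): return dict(np.load('pics/'+f+'.npz'))
def world(s,u,v,d=None):
    if d is None: d=float(s['depth'][int(round(v)),int(round(u))])
    K=s['camera_matrix']; p=np.array([(u-K[0,2])/K[0,0]*d,(v-K[1,2])/K[1,1]*d,d])
    Rm=R.from_rotvec(s['rvec'].ravel()).as_matrix(); return Rm.T@(p-s['tvec'].ravel())
def cloud(s):
    K=s['camera_matrix']; d=s['depth']; v,u=np.mgrid[:d.shape[0],:d.shape[1]]
    p=np.stack([(u-K[0,2])/K[0,0]*d,(v-K[1,2])/K[1,1]*d,d],-1)
    Rm=R.from_rotvec(s['rvec'].ravel()).as_matrix(); return (p-s['tvec'].ravel())@Rm
def onz(s,u,v,z):
    a=world(s,u,v,0.0); b=world(s,u,v,1.0); t=(z-a[2])/(b[2]-a[2]); return a+t*(b-a)
def proj(s,P):
    return cv2.projectPoints(np.array(P,float).reshape(-1,3),s['rvec'],s['tvec'],s['camera_matrix'],None)[0].reshape(-1,2)
def crop(f,x0,y0,x1,y1,k,o):
    im=cv2.imread('pics/'+f+'.png')[y0:y1,x0:x1]; cv2.imwrite('pics/'+o+'.png',cv2.resize(im,None,fx=k,fy=k,interpolation=cv2.INTER_CUBIC))
E
python3 - <<'E'
from h import *
for n in('scene','side','wrist'): snap(n,n+'0')
s=manip.sense(); print({k:np.round(v,3) for k,v in s.items()}); print(R.from_quat(s['tool_rot']).as_matrix().round(3))
E
```

```text
pics
{'t': np.float64(0.15), 'q': array([-1.28 ,  0.528,  1.434, -0.   ,  1.181, -0.179]), 'qd': array([ 0.002, -0.003, -0.004, -0.   , -0.001, -0.001]), 'tau': array([ 0.0000e+00, -4.4275e+01, -1.7828e+01, -0.0000e+00,  6.0000e-03,
       -0.0000e+00]), 'tcp_pos': array([ 0.282, -0.557,  0.213]), 'tool_rot': array([-0.164,  0.688, -0.687,  0.164]), 'force': array([ 0.653, -0.094, -0.198]), 'ft_torque': array([0.077, 0.033, 0.001]), 'finger_gap': np.float64(0.999)}
[[-0.892 -0.001  0.452]
 [-0.452  0.002 -0.892]
 [-0.    -1.    -0.002]]
```

View pics/scene0.png

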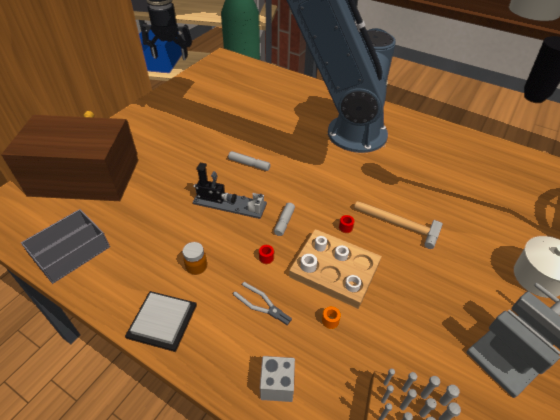

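View pics/side0.png

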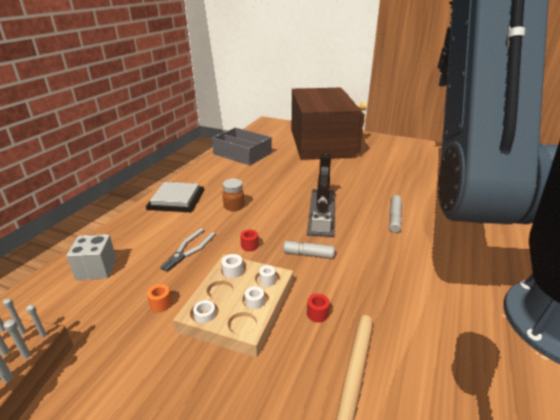

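View pics/wrist0.png

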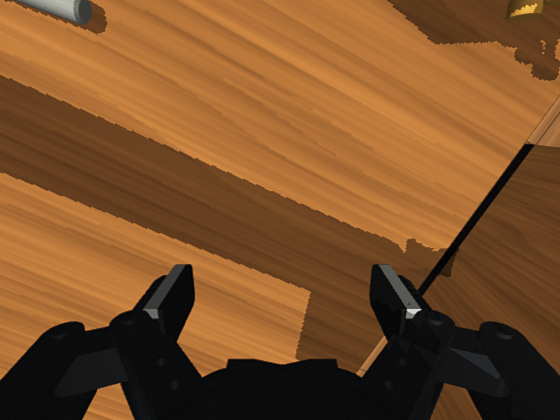

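```bash
python3 - <<'E'
from h import *
crop('scene0',270,200,400,310,6,'c_tray'); crop('scene0',180,140,300,230,6,'c_clamp'); crop('side0',170,240,300,350,6,'c_tray2'); crop('side0',280,140,360,250,5,'c_clamp2')
s=load('scene0'); K=s['camera_matrix']; print(K)
for u,v in [(320,242),(342,252),(309,262),(353,284),(230,207),(265,208),(200,170),(331,317),(247,160),(285,218),(195,250)]: print(u,v,world(s,u,v).round(4))
E
```

```text
[[413.99119269   0.         278.33750929]
 [  0.         413.99119269 205.44945737]
 [  0.           0.           1.        ]]
320 242 [0.5177 0.1277 0.0276]
342 252 [0.5117 0.1895 0.0217]
309 262 [0.5882 0.134  0.0261]
353 284 [0.5827 0.2542 0.0187]
230 207 [ 0.5323 -0.1555  0.0113]
265 208 [ 0.4709 -0.0757 -0.002 ]
200 170 [ 0.5468 -0.236   0.1252]
331 317 [ 0.6785  0.2455 -0.0036]
247 160 [ 0.3484 -0.2237  0.0245]
285 218 [0.4943 0.006  0.0261]
195 250 [ 0.7359 -0.1053  0.0701]
```

View pics/c_tray.png

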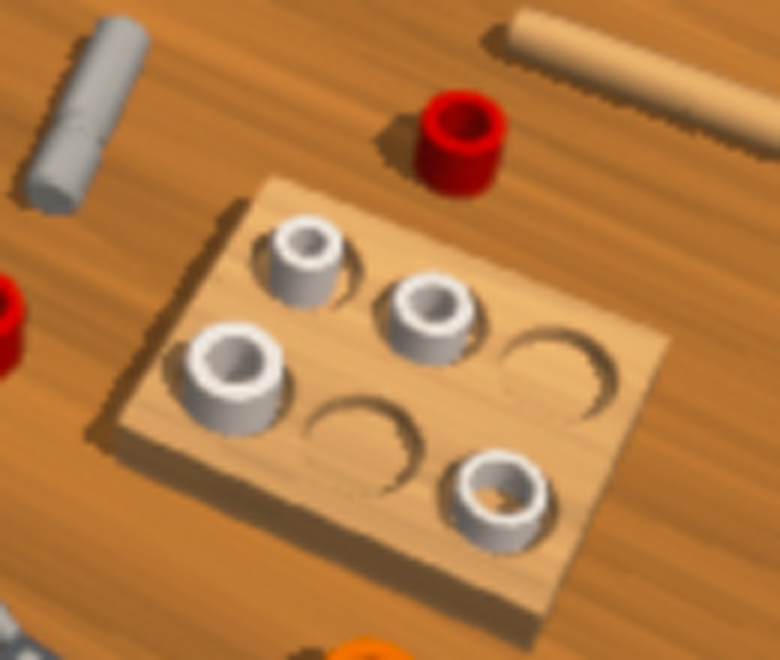

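View pics/c_clamp.png

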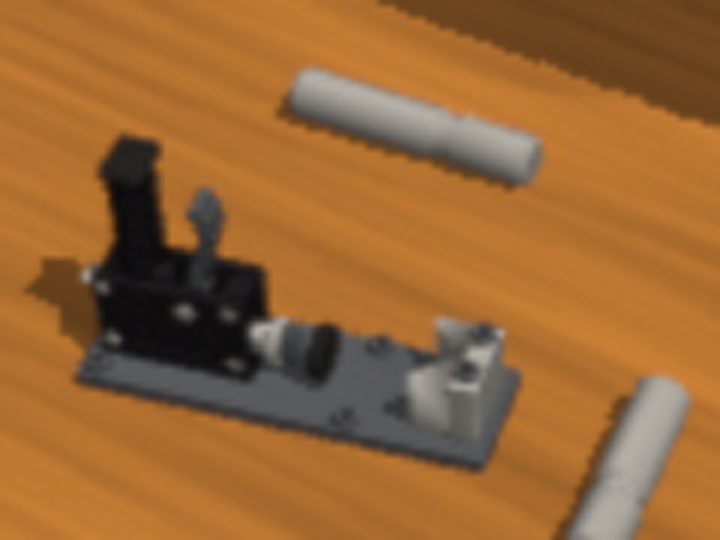

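View pics/c_tray2.png

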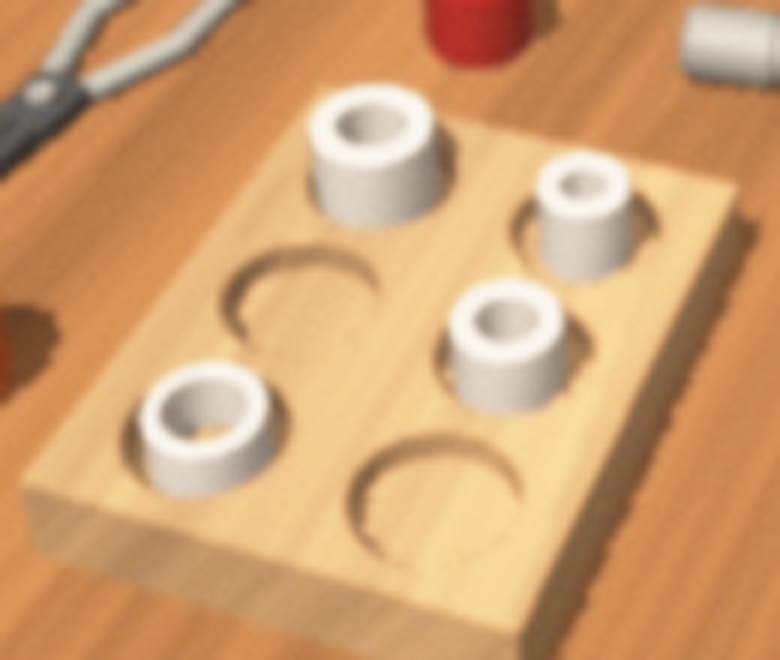

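View pics/c_clamp2.png

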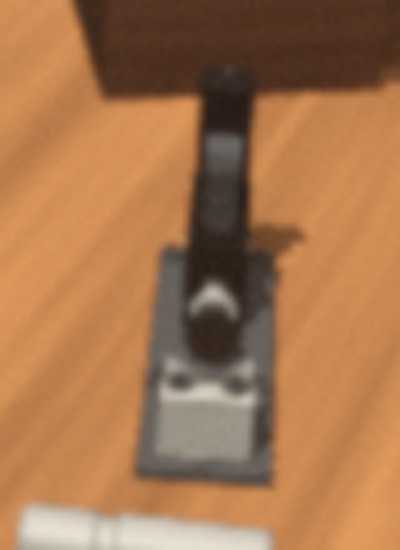

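```bash
cat >> h.py <<'E'
def ray(s,u,v):
    a=world(s,u,v,0.0); b=world(s,u,v,1.0); d=b-a; return a,d/np.linalg.norm(d)
def tri(*obs):
    A=np.zeros((3,3));B=np.zeros(3); L=[]
    for s,u,v in obs:
        a,d=ray(s,u,v); M=np.eye(3)-np.outer(d,d); A+=M;B+=M@a; L.append((a,M))
    p=np.linalg.solve(A,B); return p.round(4),[round(float(np.linalg.norm(M@(p-a)))*1000,2) for a,M in L]
E
python3 - <<'E'
from h import *
s=load('scene0');d=load('side0')
f=lambda u,v:(s,180+u/6,140+v/6)
g=lambda u,v:(d,280+u/5,140+v/5)
print('bush top',tri((s,309.2,260.3),(d,232,260.8)))
print('bush_b top',tri((s,270+433/6,200+306/6),(d,170+508/6,240+322/6)))
print('bush_c top',tri((s,270+307/6,200+242/6),(d,170+585/6,240+187/6)))
print('grip top',tri(f(130,158),g(228,75)))
c=[f(78,378),f(482,468),f(520,375)]; P=[onz(*x,.01) for x in c]; print(np.round(P,4))
c2=[g(137,474),g(273,480),g(163,252),g(275,255)]; Q=[onz(*x,.01) for x in c2]; print(np.round(Q,4))
print(np.linalg.norm(P[0]-P[1]),np.linalg.norm(P[1]-P[2]))
for n in('scene0','side0'):
    q=load(n); print(n,-R.from_rotvec(q['rvec'].ravel()).as_matrix().T@q['tvec'].ravel())
w=load('wrist0');print('wrist',(-R.from_rotvec(w['rvec'].ravel()).as_matrix().T@w['tvec'].ravel()), R.from_rotvec(w['rvec'].ravel()).as_matrix().round(3), w['camera_matrix'][0,0])
E
```

```text
bush top (array([0.5998, 0.1386, 0.0518]), [0.85, 0.85])
bush_b top (array([0.5238, 0.1925, 0.0429]), [0.84, 0.84])
bush_c top (array([0.5258, 0.1333, 0.0474]), [0.31, 0.31])
grip top (array([ 0.5355, -0.2389,  0.1305]), [1.3, 1.3])
[[ 0.5765 -0.2557  0.01  ]
 [ 0.5194 -0.0594  0.01  ]
 [ 0.4593 -0.0773  0.01  ]]
[[ 0.5127 -0.0557  0.01  ]
 [ 0.4533 -0.0761  0.01  ]
 [ 0.5712 -0.2582  0.01  ]
 [ 0.5129 -0.2796  0.01  ]]
0.20442771563320453 0.0627528352796507
scene0 [1.15482344 0.38130071 0.88227382]
side0 [0.28107753 0.63246034 0.53782667]
wrist [ 0.34941947 -0.52189177  0.37446483] [[ 0.452 -0.892 -0.001]
 [-0.85  -0.432  0.301]
 [-0.269 -0.135 -0.954]] 302.9776171608873
```

Candidates for the wanted bush, in the scene view: white at (309,262), (321,243), (342,252) and (353,284); red at (347,223) and (267,254); orange at (331,317). The crop shows (309,262) is the widest and tallest of the white ones. Its triangulated top is at z = 52 mm, which matches 18 + 34. Next I'll hover over it.

```bash
cat >> h.py <<'E'
def go(pos,phi):
    s=manip.sense(); Rc=R.from_quat(s['tool_rot']); 
    z=np.array([np.cos(phi),np.sin(phi),0]); y=np.array([0,0,-1.]); x=np.cross(y,z)
    Rt=R.from_matrix(np.stack([x,y,z],1))
    print('shift cm',(Rc.inv().apply(np.array(pos)-s['tcp_pos'])*100).round(2),'rot',(Rc.inv()*Rt).as_rotvec().round(3),'t',s['t'])
E
python3 -c "
from h import *
go([.6,.139,.19],.281)"
python3 -m handwheel '[-59.8,2.3,-47.7,0,-1.383,0,8.5, -59.8,2.3,-47.7,0,-1.383,0,8.5, -59.8,2.3,-47.7,0,-1.383,0,8.5, -59.8,2.3,-47.7,0,-1.383,0,8.5, -59.8,2.3,-47.7,0,-1.383,0,8.5, -59.8,2.3,-47.7,0,-1.383,0,8.5, -59.8,2.3,-47.7,0,-1.383,0,8.5, -59.8,2.3,-47.7,0,-1.383,0,8.5, -59.8,2.3,-47.7,0,-1.383,0,8.5, -59.8,2.3,-47.7,0,-1.383,0,8.5]'
python3 -c "
from h import *
go([.6,.139,.19],.281)"
```

```text
shift cm [-59.79   2.38 -47.73] rot [ 1.000e-03 -1.383e+00 -1.000e-03] t 0.15
t: 0.98
tcp_pos: [0.4558, -0.1768, 0.201]
tool_rot: [-0.537, 0.46, -0.46, 0.537]
force: [1.2, -0.9, 0.5]
finger_gap: 0.998
shift cm [-29.     1.1   19.08] rot [ 0.    -0.127 -0.   ] t 0.9833
```

```bash
python3 -c "
from h import *
snap('wrist','w1')"
python3 -m handwheel '[-29,1.1,19.1,0,-0.127,0,8.5,-29,1.1,19.1,0,-0.127,0,8.5,-29,1.1,19.1,0,-0.127,0,8.5,-29,1.1,19.1,0,-0.127,0,8.5,-29,1.1,19.1,0,-0.127,0,8.5,-29,1.1,19.1,0,-0.127,0,8.5,-29,1.1,19.1,0,-0.127,0,8.5,-29,1.1,19.1,0,-0.127,0,8.5,-29,1.1,19.1,0,-0.127,0,8.5,-29,1.1,19.1,0,-0.127,0,8.5]'
python3 -c "
from h import *
snap('wrist','w2');go([.6,.139,.19],.281)"
```

```text
t: 1.87
tcp_pos: [0.6027, 0.1396, 0.1895]
tool_rot: [-0.564, 0.426, -0.426, 0.565]
force: [0.3, -1.0, 0.0]
finger_gap: 0.997
shift cm [-0.2  -0.06 -0.11] rot [ 0.001 -0.003  0.   ] t 1.9167
```

View pics/w1.png

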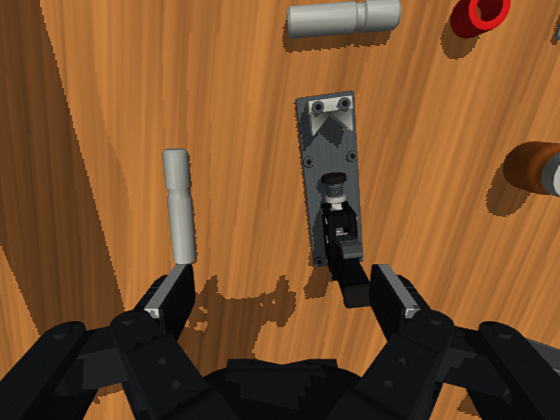

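View pics/w2.png

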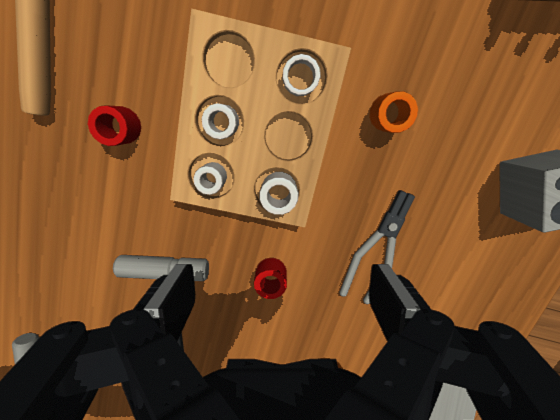

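```bash
python3 - <<'E'
from h import *
w=load('w2'); crop('w2',160,130,340,230,4,'c_w2'); s=load('scene0');d=load('side0')
print(onz(w,279,191,.052),tri((s,309.2,260.3),(d,232,260.8),(w,279,191)))
print(proj(w,[[.6,.139,.052],[.6,.139,.19]]))
c=cloud(w); m=(c[...,2]>.0455)&(c[...,2]<.06); m&=(np.hypot(c[...,0]-.6,c[...,1]-.139)<.035); p=c[m]; print(m.sum(),p.mean(0),np.median(p[:,2]),p.min(0),p.max(0),np.argwhere(m).mean(0))
w=load('w1'); crop('w1',270,80,390,320,3,'c_w1')
print((-R.from_rotvec(w['rvec'].ravel()).as_matrix().T@w['tvec'].ravel()))
C=np.array([.515,-.167,0]);a=np.deg2rad(106.1);X=np.array([np.cos(a),np.sin(a),0]);Y=np.array([-X[1],X[0],0])
K=lambda x,y,z:C+X*x+Y*y+[0,0,z]
print(proj(w,[K(-104,0,0)*0+K(x,y,.01) for x,y in((.104,.032),(.104,-.032),(-.104,.032),(-.104,-.032))]+[K(-.074,0,.13),K(-.0335,0,.095)]).round(1))
E
```

```text
[0.59795756 0.14152109 0.052     ] (array([0.5991, 0.1398, 0.0519]), [1.39, 1.5, 2.01])
[[280.25105017 193.85047762]
 [279.11155074 253.05618083]]
798 [0.59837342 0.13764446 0.0527553 ] 0.053179606045391264 [0.57913887 0.11743352 0.04565845] [0.6182628  0.15646145 0.05571981] [194.73182957 278.3433584 ]
[ 0.44279426 -0.10033732  0.36272609]
[[297.   92.7]
 [355.9  84.7]
 [314.9 263.4]
 [364.5 257.7]
 [361.9 292.9]
 [350.7 235.4]]
```

View pics/c_w2.png

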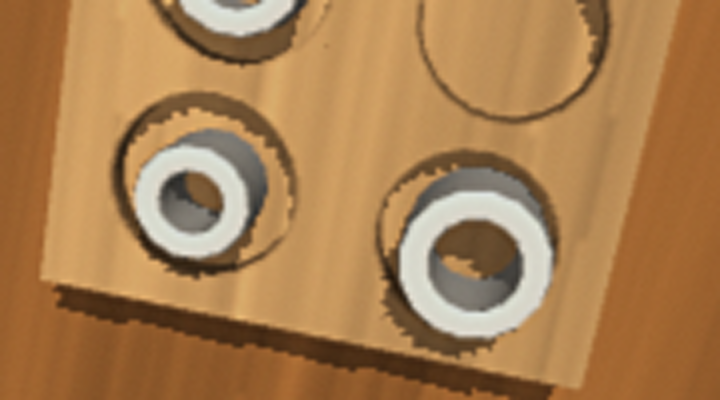

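View pics/c_w1.png

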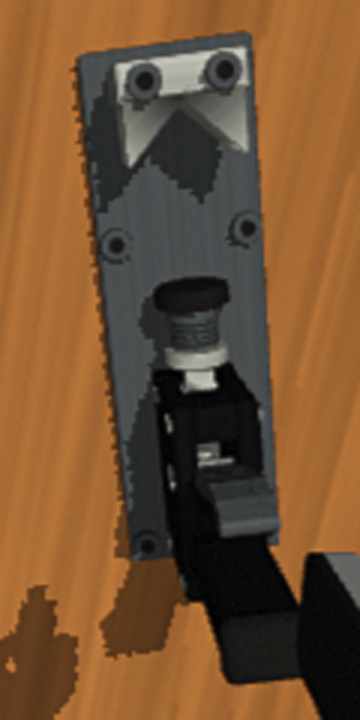

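```bash
python3 -c "
from h import *
w=load('w2');print(onz(w,279,195.5,.052));go([.599,.1385,.046],.281)"
```

```text
[0.59925006 0.13697752 0.052     ]
shift cm [-0.18 14.34 -0.2 ] rot [ 0.001 -0.003  0.   ] t 1.9167
```

```bash
python3 -m handwheel '[-0.13,4,-0.2,0,0,0,6,-0.13,8,-0.2,0,0,0,6,-0.13,11,-0.2,0,0,0,6,-0.13,13,-0.2,0,0,0,6,-0.13,14.3,-0.2,0,0,0,6,-0.13,14.3,-0.2,0,0,0,6]' 25
python3 -c "
from h import *
snap('wrist','w3');go([.599,.1385,.046],.281)"
```

```text
t: 2.42
tcp_pos: [0.5967, 0.135, 0.0443]
tool_rot: [0.565, -0.429, 0.426, -0.562]
force: [-0.3, 1.1, 0.4]
finger_gap: 0.704
shift cm [-0.28  0.02  0.15] rot [ 0.003 -0.008 -0.   ] t 2.4667
```

View pics/w3.png

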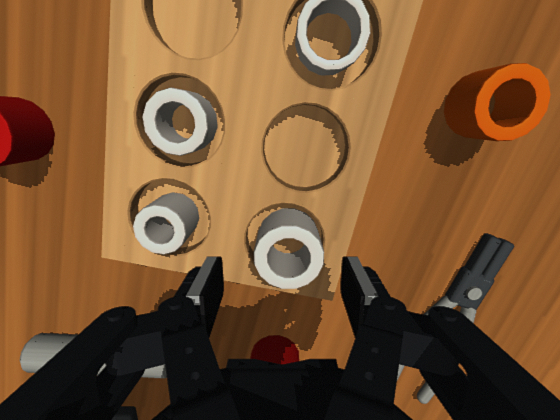

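```bash
python3 -c "
from h import *
w=load('w3');print(onz(w,289,256,.052));print(manip.sense()['tcp_pos'],proj(w,[manip.sense()['tcp_pos']]))
c=cloud(w)
m=(c[...,2]>.048)&(c[...,2]<.056)&(np.hypot(c[...,0]-.6,c[...,1]-.139)<.026);p=c[m];print(m.sum(),p.min(0),p.max(0))
for uv in [(208,262),(214,290),(350,262),(346,290)]: print(uv,c[uv[1],uv[0]])
go([.5995,.1375,.046],.281)
crop('w3',170,190,400,340,3,'c_w3')"
```

```text
[0.5990027  0.13758425 0.052     ]
[0.59830697 0.13543044 0.04615981] [[286.66786599 254.45631607]]
2559 [0.57899824 0.11725873 0.04800141] [0.61830547 0.15674542 0.05543975]
(208, 262) [0.55941147 0.13650879 0.07828639]
(214, 290) [0.56609534 0.12986841 0.0890094 ]
(350, 262) [0.62271421 0.15535267 0.07978681]
(346, 290) [0.62454136 0.14266451 0.08304886]
shift cm [-0.17  0.02  0.17] rot [ 0.003 -0.008 -0.   ] t 2.4667
```

View pics/c_w3.png

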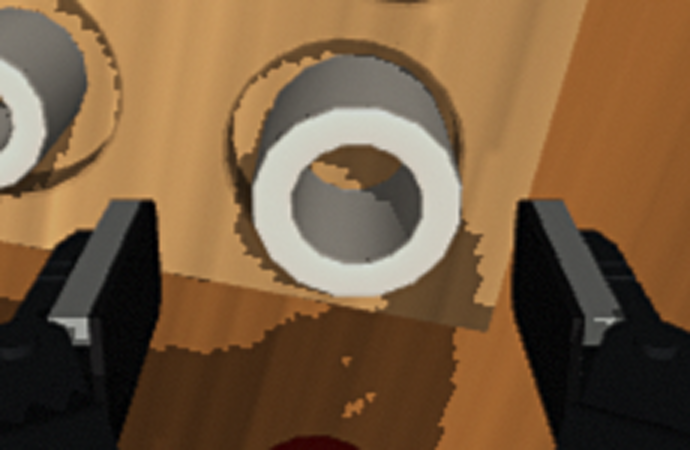

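```bash
python3 -c "
from h import *
w=load('w3');s=manip.sense();Rc=R.from_quat(s['tool_rot'])
for dy in(.017,.01,0,-.03,-.05):
  print(dy,proj(w,[s['tcp_pos']+Rc.apply([x,dy,z]) for x,z in((-.011,-.03),(.011,-.03),(-.011,.03),(.011,.03))]).round(0).tolist())
d=w['depth'];np.set_printoptions(precision=3,linewidth=180,suppress=True)
for r in(255,260,270,280,290,300,310): print(r,d[r,186:226:3])
"
```

```text
0.017 [[238.0, 226.0], [240.0, 258.0], [335.0, 226.0], [333.0, 258.0]]
0.01 [[237.0, 230.0], [238.0, 263.0], [337.0, 231.0], [335.0, 264.0]]
0 [[234.0, 237.0], [236.0, 271.0], [340.0, 237.0], [337.0, 272.0]]
-0.03 [[224.0, 261.0], [227.0, 301.0], [351.0, 261.0], [348.0, 301.0]]
-0.05 [[215.0, 284.0], [219.0, 328.0], [361.0, 284.0], [357.0, 329.0]]
255 [0.192 0.191 0.193 0.193 0.193 0.192 0.192 0.192 0.191 0.192 0.193 0.192 0.193 0.193]
260 [0.193 0.194 0.193 0.194 0.194 0.193 0.194 0.144 0.143 0.143 0.143 0.145 0.192 0.194]
270 [0.197 0.196 0.142 0.143 0.142 0.134 0.133 0.133 0.135 0.134 0.139 0.145 0.154 0.196]
280 [0.134 0.134 0.134 0.127 0.126 0.127 0.125 0.125 0.127 0.132 0.139 0.146 0.152 0.198]
290 [0.127 0.119 0.119 0.12  0.118 0.12  0.12  0.122 0.128 0.133 0.139 0.146 0.154 0.235]
300 [0.11  0.111 0.11  0.116 0.117 0.115 0.117 0.122 0.127 0.134 0.138 0.146 0.236 0.237]
310 [0.105 0.105 0.105 0.106 0.115 0.116 0.118 0.121 0.127 0.132 0.139 0.239 0.239 0.239]
```

```bash
python3 -c "
from h import *
w=load('w3');s=manip.sense();Rc=R.from_quat(s['tool_rot']);c=cloud(w)
for u,v in [(222,262),(222,275),(222,285),(219,262),(340,275),(343,262),(343,280),(204,266),(200,262)]:
  print((u,v),w['depth'][v,u],c[v,u],Rc.inv().apply(c[v,u]-s['tcp_pos']).round(4))
w=load('w2');c=cloud(w)
Rm=R.from_rotvec(w['rvec'].ravel()).as_matrix();print(w['camera_matrix'],-Rm.T@w['tvec'].ravel())
w=load('w3');Rm=R.from_rotvec(w['rvec'].ravel()).as_matrix();print(-Rm.T@w['tvec'].ravel(),Rc.inv().apply(-Rm.T@w['tvec'].ravel()-s['tcp_pos']))
"
```

```text
(222, 262) 0.19311178 [0.56208896 0.11256893 0.032165  ] [ 0.0122  0.0141 -0.041 ]
(222, 275) 0.15279828 [0.56666066 0.12681343 0.07043533] [-0.0003 -0.0242 -0.0329]
(222, 285) 0.15258153 [0.56798302 0.12230811 0.07213679] [ 0.0044 -0.0259 -0.0328]
(219, 262) 0.14501862 [0.56412684 0.13635406 0.07548856] [-0.0101 -0.0292 -0.0328]
(340, 275) 0.23020877 [0.64834264 0.10907132 0.00099619] [0.0389 0.045  0.0412]
(343, 262) 0.1474236 [0.62202478 0.1514347  0.07283861] [-0.009  -0.0268  0.0271]
(343, 280) 0.14648421 [0.62399305 0.14381701 0.07629536] [-0.0012 -0.0302  0.0269]
(204, 266) 0.13778311 [0.55861564 0.13649803 0.08260401] [-0.0118 -0.0363 -0.038 ]
(200, 262) 0.19452143 [0.54838939 0.10804553 0.03100885] [ 0.0129  0.0153 -0.0554]
[[302.97761716   0.         281.68621066]
 [  0.         302.97761716 209.57520458]
 [  0.           0.           1.        ]] [0.58011671 0.21382394 0.35127236]
[0.57582311 0.20963227 0.20607882] [-0.07758885 -0.15987799 -0.00212762]
```

```bash
python3 -c "
from h import *
snap('side','s1');snap('scene','sc1');crop('s1',170,150,330,310,5,'c_s1');crop('sc1',240,150,400,310,4,'c_sc1');print(manip.sense()['tcp_pos'],manip.sense()['finger_gap'])"
```

```text
[0.60046093 0.13616622 0.04841399] 0.7011197125491377
```

View pics/c_s1.png

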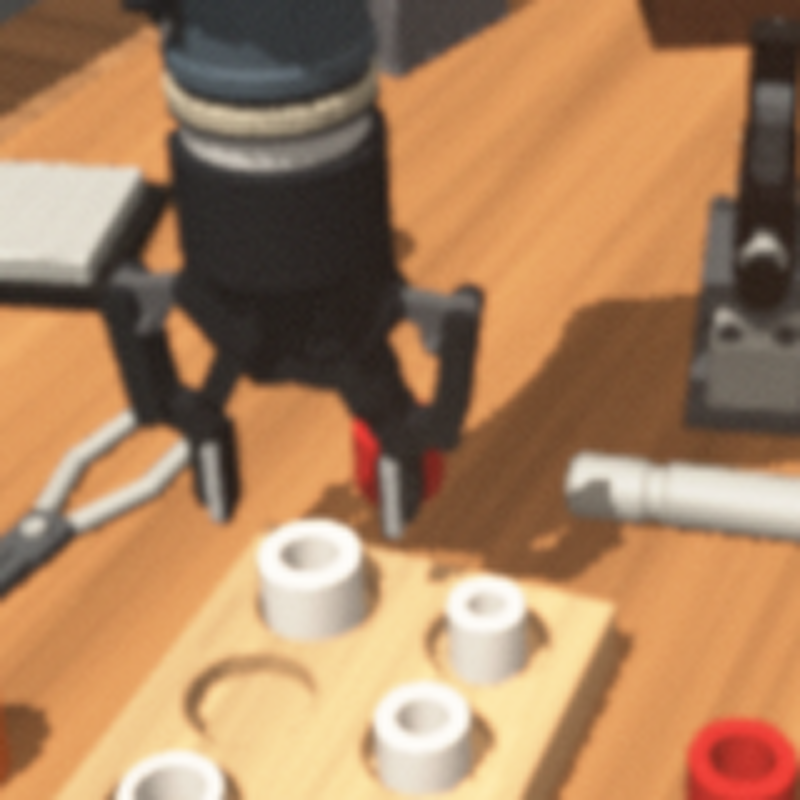

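View pics/c_sc1.png

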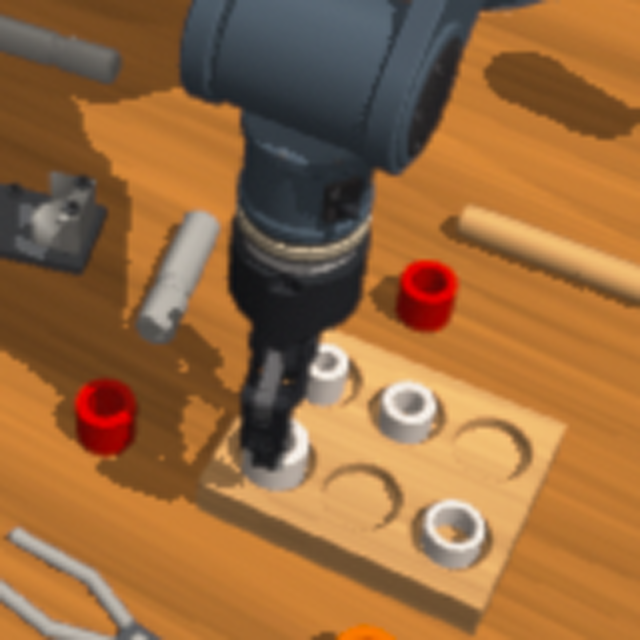

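```bash
python3 -c "
from h import *
snap('wrist','w4');print(manip.sense()['tcp_pos'],manip.sense()['qd'].round(3),manip.sense()['q'])
s=load('sc1');d=load('s1');w=load('w4');st=manip.sense();Rc=R.from_quat(st['tool_rot'])
for p in [tri((s,305,266),(d,214.4,253)), tri((d,214.4,253),(w,343,258)),tri((d,248.6,256),(w,220,258))]: print(p,Rc.inv().apply(p[0]-st['tcp_pos']).round(4))
c=cloud(d)
for u,v in [(214,251),(248,254),(247,250)]: print(c[v,u],Rc.inv().apply(c[v,u]-st['tcp_pos']).round(4))
"
```

```text
[0.60081185 0.13643512 0.04885959] [ 0.008 -0.008 -0.003 -0.001 -0.001  0.001] [ 4.21973755e-02  7.31614746e-01  1.57962016e+00 -1.36096085e-04
  8.27059127e-01 -2.31988495e-01]
(array([0.6321, 0.1449, 0.0677]), [1.48, 1.48]) [ 0.0003 -0.0187  0.0325]
(array([0.6262, 0.154 , 0.075 ]), [0.66, 0.66]) [-0.01   -0.0261  0.0293]
(array([0.566 , 0.1333, 0.0703]), [1.51, 1.51]) [-0.0064 -0.0216 -0.0343]
[0.62639376 0.15533175 0.08065632] [-0.0112 -0.0317  0.0298]
[0.56244152 0.13888332 0.0816449 ] [-0.0127 -0.0329 -0.0362]
[0.56459645 0.13796857 0.08978296] [-0.0113 -0.041  -0.0343]
```

View pics/w4.png

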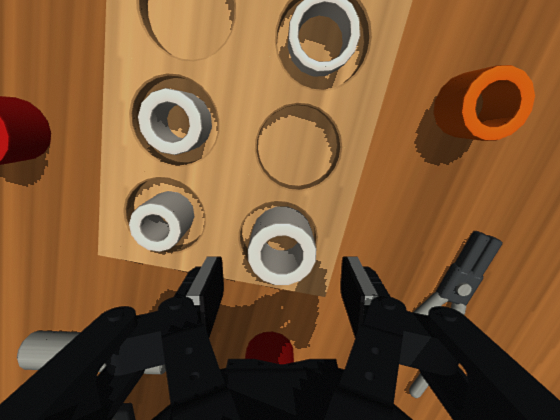

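```bash
python3 -m handwheel '[0,0,0,0,0,0,3.2,0,0,0,0,0,0,3.2,0,0,0,0,0,0,3.2,0,0,0,0,0,0,3.2,0,0,0,0,0,0,3.2]' 20
python3 -c "
from h import *
print(manip.sense());snap('side','s2');crop('s2',170,150,330,310,5,'c_s2')
snap('wrist','w5')"
```

```text
t: 3.03
tcp_pos: [0.5995, 0.1371, 0.0475]
tool_rot: [-0.564, 0.427, -0.427, 0.564]
force: [-0.0, -0.3, -0.1]
finger_gap: 0.377
{'t': 3.0333, 'q': array([ 4.33180033e-02,  7.33488259e-01,  1.58086846e+00, -3.13318923e-05,
        8.26643943e-01, -2.31895164e-01]), 'qd': array([-0.00159524,  0.00407524,  0.00388679,  0.00147359, -0.00269932,
       -0.00062896]), 'tau': array([-2.07142183e-02, -4.70159769e+01, -1.18414620e+01, -1.11855057e-03,
       -3.26652938e-03, -7.18332444e-05]), 'tcp_pos': array([0.59953775, 0.13708401, 0.04746055]), 'tool_rot': array([-0.56373731,  0.42651474, -0.42684768,  0.56399156]), 'force': array([-0.01346949, -0.31634459, -0.06520108]), 'ft_torque': array([0.00391659, 0.02102974, 0.02559679]), 'finger_gap': 0.3765790050692468}
```

View pics/c_s2.png

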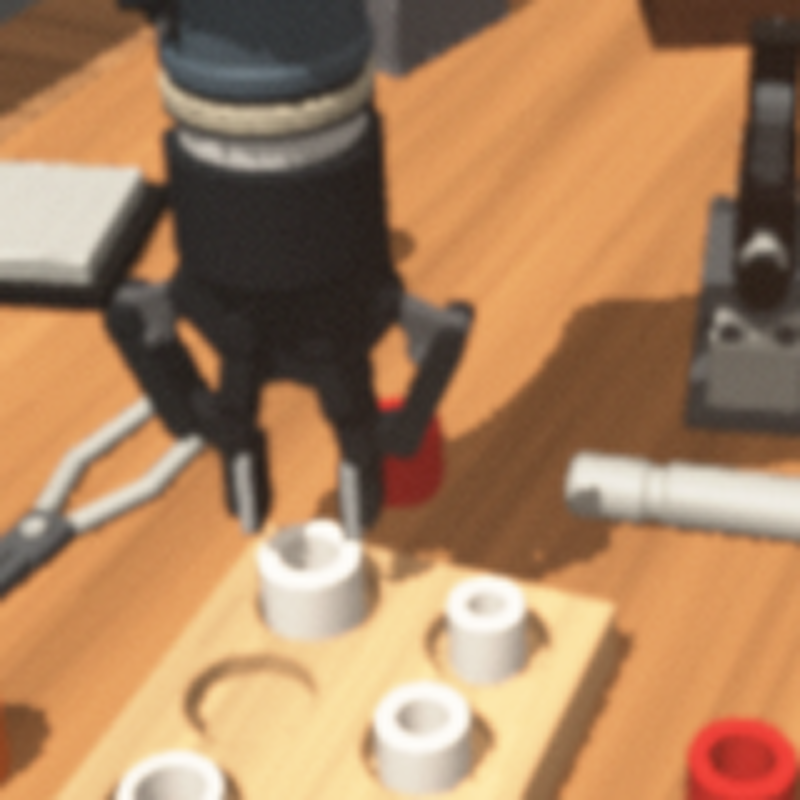

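View pics/w5.png

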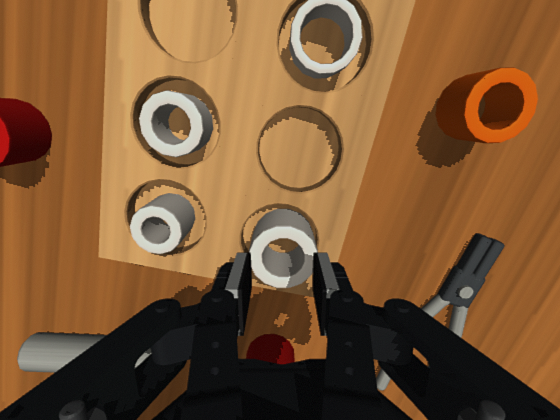

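```bash
python3 -c "
from h import *
d=load('s2');w=load('w5');st=manip.sense();Rc=R.from_quat(st['tool_rot'])
crop('w5',200,200,370,330,4,'c_w5')
for p in [tri((d,220,255.4),(w,324,253)),tri((d,240.6,257),(w,242,253))]: print(p,Rc.inv().apply(p[0]-st['tcp_pos']).round(4))
c=cloud(w)
for u,v in [(248,265),(248,275),(248,285),(316,265),(316,275),(316,285),(242,257),(322,257)]: print((u,v),c[v,u],Rc.inv().apply(c[v,u]-st['tcp_pos']).round(4))
"
```

```text
(array([0.6149, 0.1541, 0.0727]), [0.15, 0.15]) [-0.0122 -0.0255  0.0196]
(array([0.5761, 0.1436, 0.0735]), [0.01, 0.01]) [-0.0126 -0.0263 -0.0206]
(248, 265) [0.58035357 0.14126303 0.0795965 ] [-0.0092 -0.0324 -0.0172]
(248, 275) [0.5815865  0.13695749 0.08112428] [-0.0047 -0.0339 -0.0172]
(248, 285) [0.58283659 0.13238925 0.08221839] [-0.     -0.035  -0.0172]
(316, 265) [0.61039394 0.15198532 0.08360195] [-0.0114 -0.0364  0.0147]
(316, 275) [0.61173181 0.14749876 0.08448154] [-0.0067 -0.0373  0.0147]
(316, 285) [0.61274103 0.14362515 0.08654011] [-0.0027 -0.0393  0.0146]
(242, 257) [0.57661123 0.1430446  0.07665513] [-0.012  -0.0295 -0.0203]
(322, 257) [0.61368998 0.15358279 0.07670005] [-0.012  -0.0295  0.0183]
```

View pics/c_w5.png

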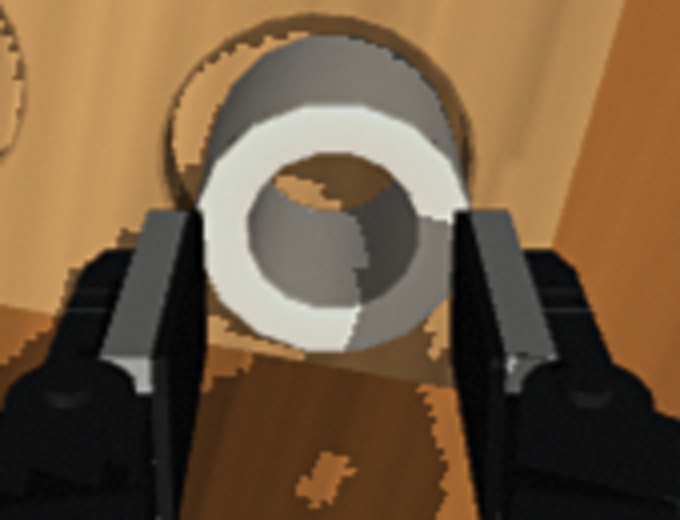

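```bash
python3 -m handwheel '[0,0,0,0,0,0,6,0,0,0,0,0,0,6,0,0,0,0,0,0,6,-0.1,1,0,0,0,0,6,-0.1,1.8,0,0,0,0,6,-0.1,2.5,0,0,0,0,6,-0.1,2.5,0,0,0,0,6,-0.1,2.5,0,0,0,0,6]' 20
python3 -c "
from h import *
snap('side','s3');crop('s3',170,150,330,310,5,'c_s3')
snap('wrist','w6');print(manip.sense()['force'],manip.sense()['tcp_pos'])"
```

```text
t: 3.8
tcp_pos: [0.5983, 0.1379, 0.0209]
tool_rot: [0.564, -0.427, 0.426, -0.563]
force: [-0.2, -0.4, -0.1]
finger_gap: 0.706
[0.12294709 0.25052431 1.33547338] [0.59916444 0.13791077 0.02188896]
```

View pics/c_s3.png

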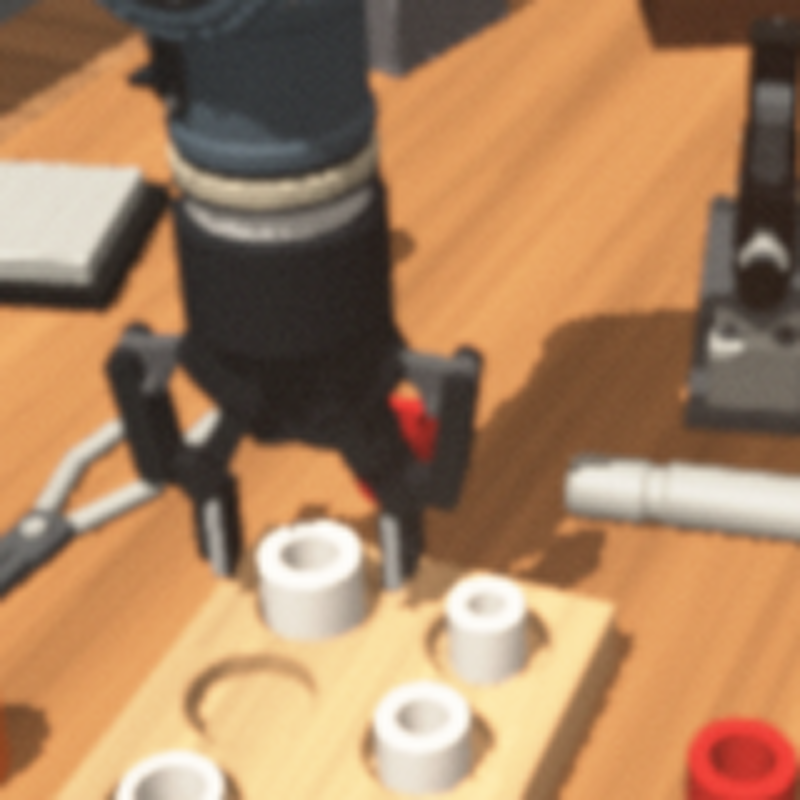

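View pics/w6.png

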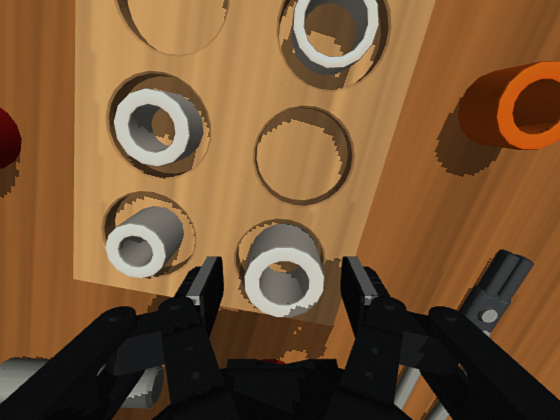

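```bash
python3 -m handwheel '[0,0.6,0,0,0,0,6,0,1.1,0,0,0,0,6,0,1.1,0,0,0,0,6,0,1.1,0,0,0,0,3.6,0,1.1,0,0,0,0,3.6,0,1.1,0,0,0,0,3.6,0,1.1,0,0,0,0,3.6,0,1.1,0,0,0,0,3.6]' 30
python3 -c "
from h import *
snap('side','s4');crop('s4',170,150,330,310,5,'c_s4')
snap('wrist','w7');print(manip.sense()['force'],manip.sense()['tcp_pos'],manip.sense()['finger_gap'])"
```

```text
t: 4.57
tcp_pos: [0.5992, 0.1379, 0.0112]
tool_rot: [-0.564, 0.427, -0.427, 0.564]
force: [0.5, -0.6, 0.2]
finger_gap: 0.45
[-0.49317484 -0.15882949  0.71827188] [0.59914896 0.13791076 0.01121254] 0.4571312927440447
```

View pics/c_s4.png

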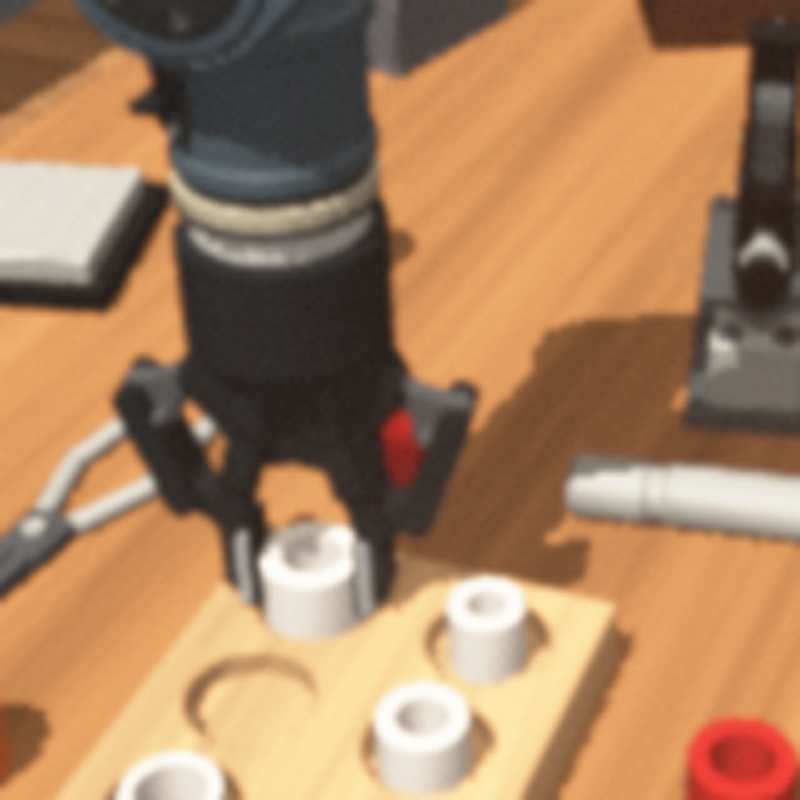

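View pics/w7.png

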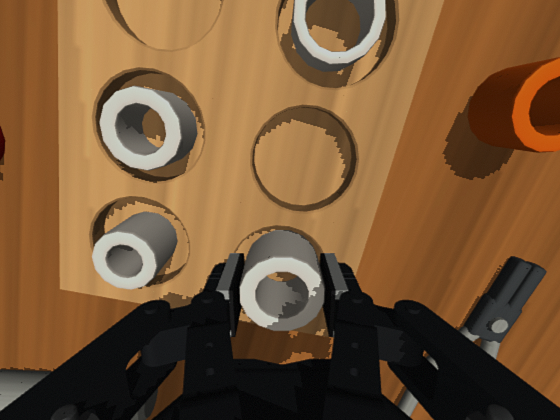

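```bash
python3 -m handwheel '[0,-3,0,0,0,0,3.6,0,-6,0,0,0,0,3.6,0,-8,0,0,0,0,3.6,0,-9,0,0,0,0,3.6,0,-9,0,0,0,0,3.6]'
python3 -c "
from h import *
w=load('w7');print(onz(w,282,293,.052))
w=snap('wrist','w8');st=manip.sense();Rc=R.from_quat(st['tool_rot']);print(st['tcp_pos'],st['finger_gap'],st['force'])
crop('w8',200,220,370,340,4,'c_w8')
c=cloud(w)
d=load('w7');C=cloud(d);m=(C[...,2]>.0495)&(C[...,2]<.0545)&(np.hypot(C[...,0]-.6,C[...,1]-.138)<.03);print(C[m].min(0),C[m].max(0))
print(proj(w,[st['tcp_pos']+Rc.apply([x,-.0405,0]) for x in(-.02,-.012,0,.012,.02)]))
"
```

```text
t: 5.08
tcp_pos: [0.6009, 0.1381, 0.1036]
tool_rot: [-0.563, 0.425, -0.428, 0.565]
force: [-0.2, 0.1, -1.2]
finger_gap: 0.453
[0.59830177 0.13711954 0.052     ]
[0.59965078 0.13796708 0.10192657] 0.4530581109565116 [ 0.50863903 -0.5721141  -1.07653532]
[0.5703619  0.11672976 0.04951404] [0.62568316 0.15671834 0.05449903]
[[281.8698365  249.7294463 ]
 [281.85403925 265.89835435]
 [281.83135984 289.11133413]
 [281.80981857 311.15939214]
 [281.79604842 325.25351034]]
```

View pics/c_w8.png

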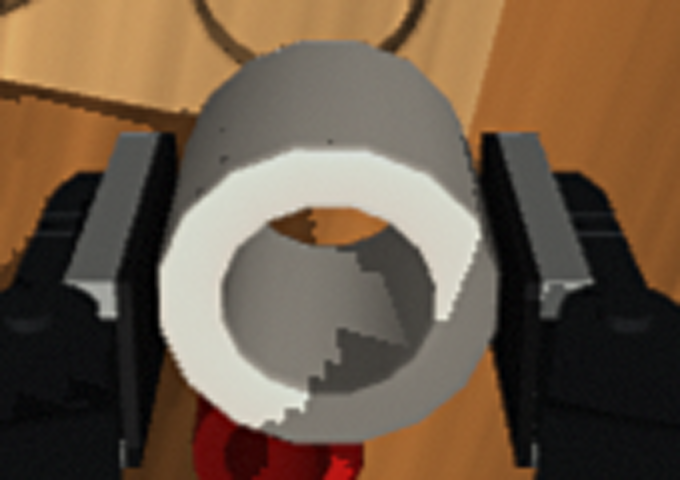

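```bash
python3 -c "
from h import *
go([.5011,-.119,.1],.281)"
python3 -m handwheel '[4,0,-2,0,0,0,3.6,8,0,-4.5,0,0,0,3.6,12,0,-7,0,0,0,3.6,16,0,-10,0,0,0,3.6,20,0,-13,0,0,0,3.6,22,0.1,-16.6,0,0,0,3.6,22,0.1,-16.6,0,0,0,3.6,22,0.1,-16.6,0,0,0,3.6,22,0.1,-16.6,0,0,0,3.6]'
python3 -c "
from h import *
go([.5011,-.119,.1],.281);print(manip.sense()['finger_gap'])
snap('wrist','w9')"
```

```text
shift cm [ 22.05   0.17 -16.46] rot [-0.002 -0.006  0.   ] t 5.1333
t: 5.88
tcp_pos: [0.4973, -0.1196, 0.0986]
tool_rot: [0.563, -0.429, 0.426, -0.563]
force: [-0.2, -0.2, -1.3]
finger_gap: 0.454
shift cm [ 0.04 -0.14  0.38] rot [ 0.003 -0.01  -0.003] t 5.8833
0.45433081384646445
```

View pics/w9.png

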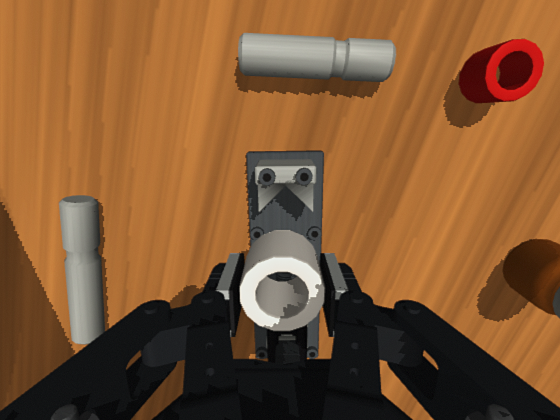

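```bash
python3 -m handwheel '[0,0,0,0,0,0,3.6,0,0,0,0,0,0,3.6]' >/dev/null
python3 -c "
from h import *
snap('wrist','w10');st=manip.sense();print(st['tcp_pos'],st['qd'].round(3)); crop('w10',230,130,350,250,6,'c_w10')
a=R.from_quat(st['tool_rot']).as_matrix();print(a.round(3))"
```

```text
[ 0.49961543 -0.11763805  0.09977037] [ 0.    -0.006 -0.003 -0.001  0.001 -0.002]
[[ 0.274 -0.     0.962]
 [-0.962  0.     0.274]
 [-0.    -1.    -0.   ]]
```

View pics/c_w10.png

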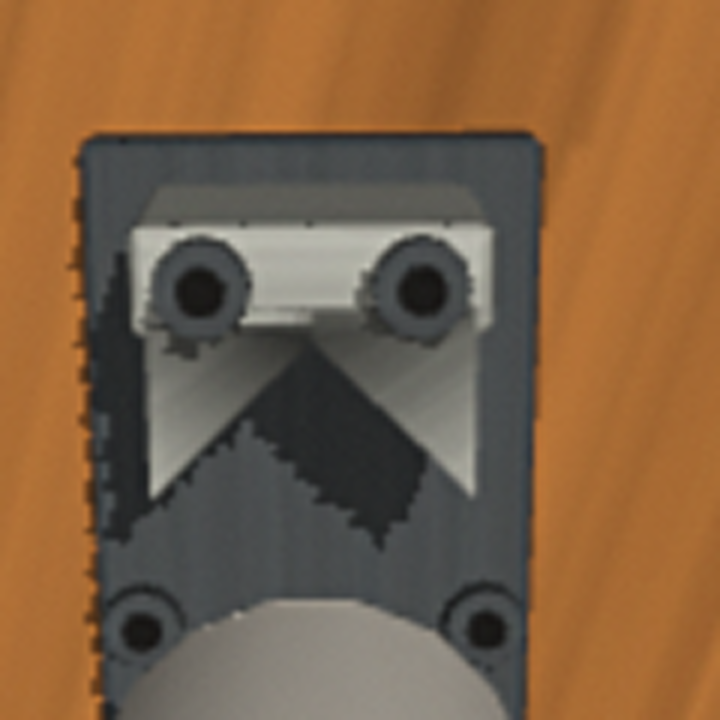

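```bash
python3 -c "
from h import *
w=load('w10')
pl,pr,bl,br=[onz(w,230+u/6,130+v/6,.01) for u,v in((152,500),(474,495),(85,142),(542,140))]
pt=[onz(w,230+u/6,130+v/6,.046) for u,v in((132,228),(494,228))]
print(pl,pr,bl,br,pt);
pm=(pl+pr)/2;bm=(bl+br)/2;d=bm-pm;print(np.linalg.norm(d),np.linalg.norm(bl-br),np.linalg.norm(pl-pr),np.linalg.norm(pt[0]-pt[1]),np.degrees(np.arctan2(d[1],d[0])),np.degrees(np.arctan2(*(br-bl)[[1,0]])))
a=np.deg2rad(106.1);X=np.array([np.cos(a),np.sin(a),0])
print('O from prong',pm-.063*X,'from bed',bm-.104*X,'seat',pm-.014*X)
"
```

```text
[ 0.47745487 -0.12914476  0.01      ] [ 0.52228963 -0.11554964  0.01      ] [ 0.45577244 -0.08163534  0.01      ] [ 0.51590352 -0.06420785  0.01      ] [array([ 0.46666175, -0.08447221,  0.046     ]), array([ 0.5081116 , -0.07265023,  0.046     ])]
0.051379480457729054 0.06260562998836677 0.0468506404855413 0.043102771661659885 105.85175650855787 16.162901175733044
O from prong [ 0.51734307 -0.18287629  0.01      ] from bed [ 0.5146787  -0.17284263  0.01      ] seat [ 0.50375466 -0.13579811  0.01      ]
```

```bash
python3 -c "
from h import *
w=load('w10')
pl,pr=[onz(w,230+u/6,130+v/6,.046) for u,v in((152,500),(474,495))]
pm=(pl+pr)/2
a=np.deg2rad(106.1);X=np.array([np.cos(a),np.sin(a),0])
print(pm,np.linalg.norm(pl-pr),'O from prong',pm-.063*X,'seat',pm-.014*X)
go([.5025,-.1225,.1],np.deg2rad(16.1))
"
```

```text
[ 0.49664481 -0.11102614  0.046     ] 0.040141179751338484 O from prong [ 0.51411563 -0.17155522  0.046     ] seat [ 0.50052721 -0.12447705  0.046     ]
shift cm [ 0.55 -0.02  0.14] rot [ 0.    -0.004 -0.   ] t 6.15
```

```bash
python3 -m handwheel '[0.5,3,0.1,0,0,0,3.6,0.5,6,0.1,0,0,0,3.6,0.5,7,0.1,0,0,0,3.6,0.5,7,0.1,0,0,0,3.6,0.5,7,0.1,0,0,0,3.6]'
python3 -c "
from h import *
snap('wrist','w11');snap('scene','sc2');snap('side','s5'); crop('sc2',190,130,310,230,6,'c_sc2');crop('w11',200,120,360,300,4,'c_w11');print(manip.sense()['tcp_pos'])"
```

```text
t: 6.57
tcp_pos: [0.5014, -0.1226, 0.0299]
tool_rot: [0.564, -0.427, 0.426, -0.564]
force: [-0.2, 0.6, -0.5]
finger_gap: 0.457
[ 0.50245997 -0.12358398  0.03138227]
```

View pics/c_sc2.png

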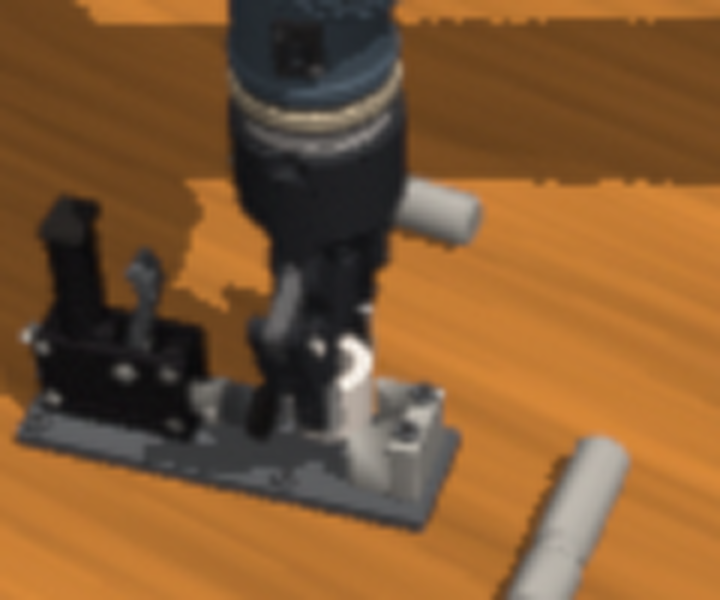

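View pics/c_w11.png

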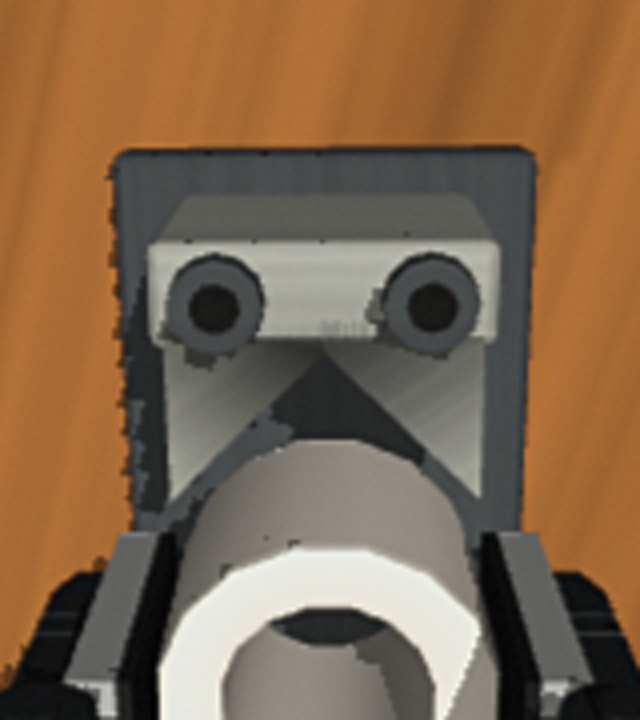

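```bash
python3 -c "
from h import *
a=load('w10');b=load('w11')
L=tri((a,230+152/6,130+500/6),(b,200+172/4,120+500/4));Rr=tri((a,230+474/6,130+495/6),(b,200+482/4,120+495/4));print(L,Rr)
print(tri((a,230+85/6,130+142/6),(b,200+118/4,120+152/4)),tri((a,230+542/6,130+140/6),(b,200+535/4,120+150/4)))
print(tri((a,230+200/6,130+290/6),(b,200+214/4,120+308/4)))
s=load('sc2')
print('bush top',tri((s,190+350/6,130+362/6),(b,200+327/4,120+645/4)))
print('bush in w11', onz(b,200+327/4,120+645/4,.0313+.0408))
c=cloud(s)
E=0
"
```

```text
(array([ 0.4774, -0.1173,  0.0447]), [0.05, 0.05]) (array([ 0.5161, -0.1053,  0.0453]), [0.21, 0.21])
(array([ 0.4549, -0.0825,  0.0024]), [0.35, 0.35]) (array([ 0.5173, -0.0646,  0.0009]), [0.33, 0.33])
(array([ 0.4764, -0.0881,  0.0526]), [0.01, 0.01])
bush top (array([ 0.4981, -0.1138,  0.074 ]), [1.66, 1.66])
bush in w11 [ 0.49854343 -0.11681911  0.0721    ]
```

View pics/s5.png

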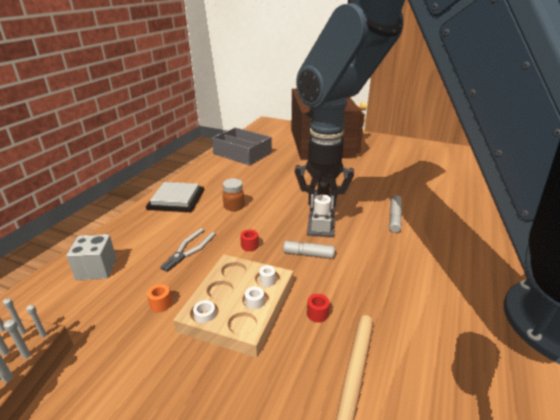

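```bash
python3 -c "
from h import *
crop('w11',220,230,350,360,6,'c_w11b')"
```

```text
(no output)
```

View pics/c_w11b.png

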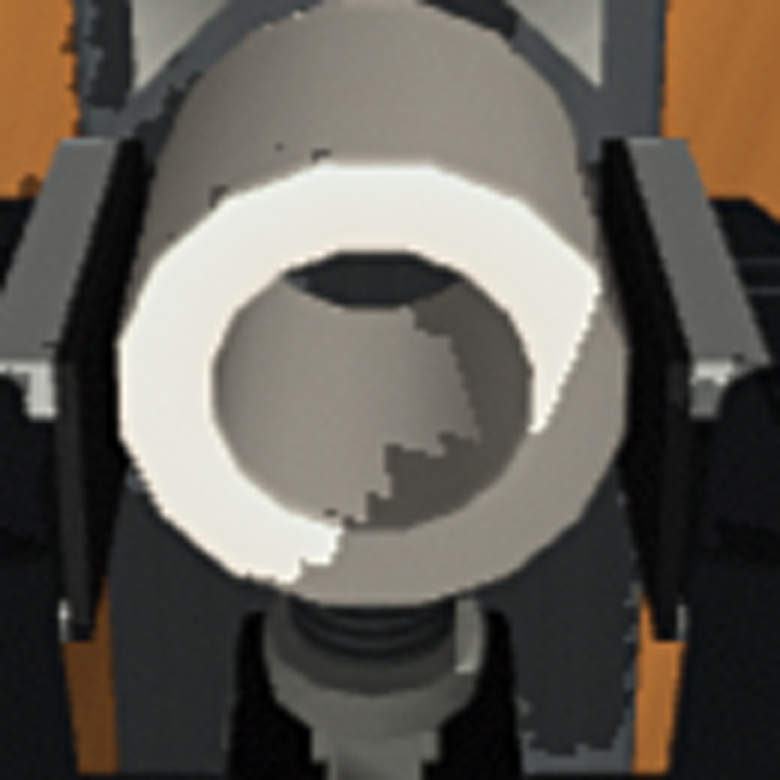

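```bash
python3 -c "
from h import *
b=load('w11');p=onz(b,282.2,294.4,.0721);print(p)
X=np.array([-.277,.961,0]);pm=np.array([.49675,-.1113,.045]);print('bush clamp x mm',63+1000*(p-pm)@X, 1000*(p-pm)@[-.961,-.277,0])
for z in(.068,.076): print(63+1000*(onz(b,282.2,294.4,z)-pm)@X)
"
```

```text
[ 0.50058671 -0.12326185  0.0721    ]
bush clamp x mm 50.441894563665365 -0.3736445538541441
47.76969566052687
52.9837423007971
```

```bash
python3 -m handwheel '[0.15,0,0,0,0,0,3.6,0.15,1.2,0,0,0,0,3.6,0.15,2,0,0,0,0,3.6,0.15,2.4,0,0,0,0,3.6,0.15,2.55,0,0,0,0,3.6,0.15,2.55,0,0,0,0,3.6,0.15,2.55,0,0,0,0,3.6]'
python3 -c "
from h import *
print(manip.sense()['tcp_pos']);snap('scene','sc3');snap('side','s6');crop('sc3',190,130,310,230,6,'c_sc3');print(manip.sense()['force'],manip.sense()['tcp_pos'])"
```

```text
t: 7.3
tcp_pos: [0.5019, -0.1249, 0.0047]
tool_rot: [-0.564, 0.427, -0.427, 0.564]
force: [-0.6, -0.4, -0.5]
finger_gap: 0.452
[ 0.50188971 -0.12492618  0.00470497]
[-0.84527111  0.15552365  0.14178586] [ 0.502029   -0.1249902   0.00486449]
```

View pics/c_sc3.png

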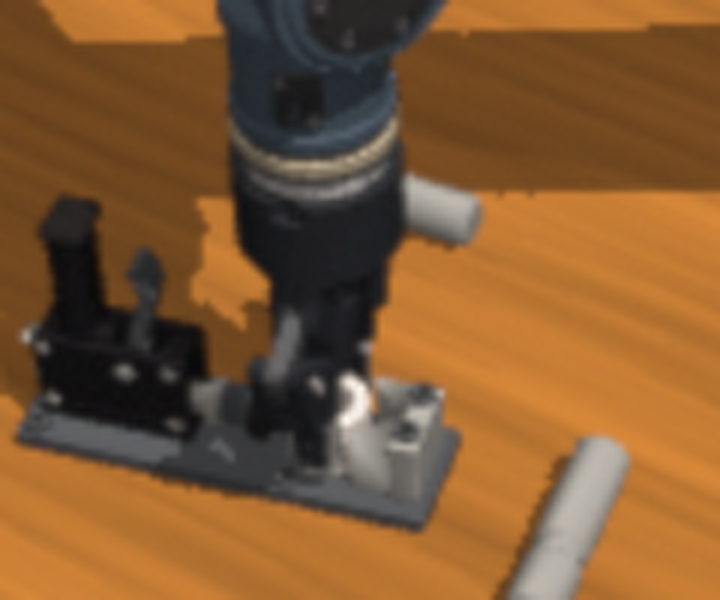

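```bash
python3 -m handwheel '[0,0.06,0,0,0,0,3.6,0,0.12,0,0,0,0,3.6,0,0.12,0,0,0,0,3.6,0,0.12,0,0,0,0,3.6]'
python3 -m handwheel '[0,0.05,0,0,0,0,3.6,0,0.05,0,0,0,0,3.6,0,0.05,0,0,0,0,3.6]'
```

```text
t: 7.73
tcp_pos: [0.5018, -0.1249, 0.0034]
tool_rot: [-0.564, 0.427, -0.427, 0.564]
force: [-0.6, -0.0, -0.1]
finger_gap: 0.454
t: 7.98
tcp_pos: [0.5019, -0.1249, 0.0032]
tool_rot: [-0.564, 0.427, -0.427, 0.564]
force: [-0.6, -0.3, 3.0]
finger_gap: 0.452
```

```bash
python3 -m handwheel '[0,0,0,0,0,0,5.6,0,0,0,0,0,0,5.6,0,0,0,0,0,0,5.6,0,0,0,0,0,0,5.6]'
python3 -m handwheel '[0,-2,0,0,0,0,5.6,0,-5,0,0,0,0,5.6,0,-8,0,0,0,0,5.6,0,-10,0,0,0,0,5.6,0,-10,0,0,0,0,5.6,0,-10,0,0,0,0,5.6]'
python3 -c "
from h import *
snap('wrist','w12');snap('side','s7');crop('w12',200,120,360,360,3,'c_w12');crop('s7',280,140,360,250,5,'c_s7');print(manip.sense()['tcp_pos'])"
```

```text
t: 8.32
tcp_pos: [0.5018, -0.1248, 0.0027]
tool_rot: [0.564, -0.427, 0.427, -0.564]
force: [0.2, -0.6, -0.2]
finger_gap: 0.657
t: 8.82
tcp_pos: [0.5025, -0.1252, 0.1039]
tool_rot: [-0.564, 0.426, -0.428, 0.564]
force: [-0.3, 0.7, -0.1]
finger_gap: 0.656
[ 0.50108951 -0.124528    0.10215145]
```

View pics/w12.png

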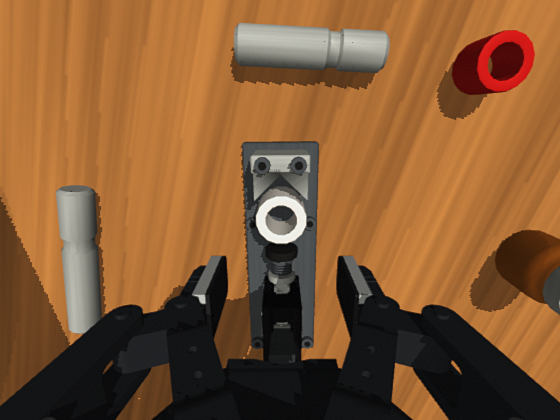

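View pics/c_s7.png

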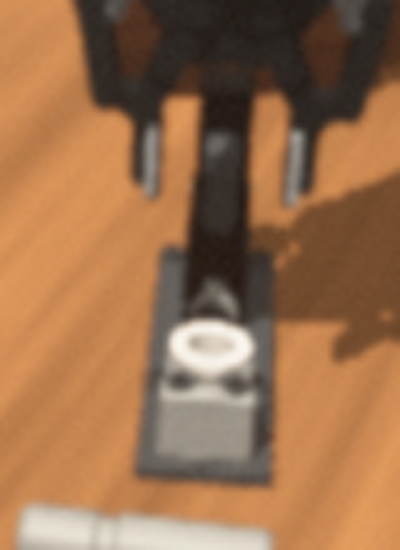

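View pics/c_w12.png

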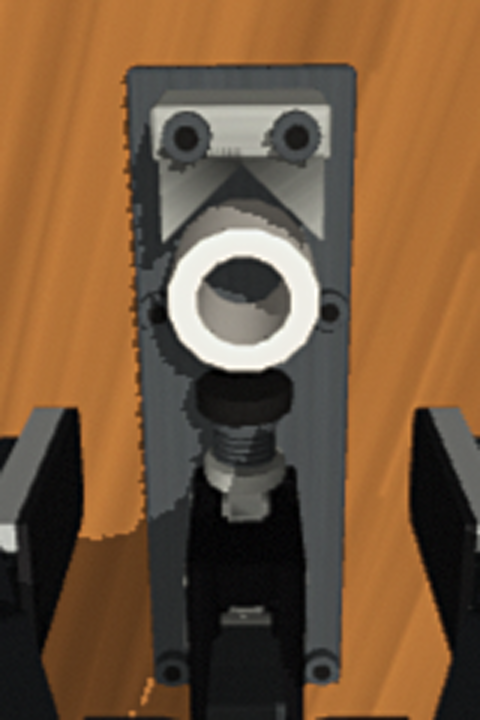

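```bash
python3 -c "
from h import *
b=load('w12');d=load('s7')
p=onz(b,281.3,219.5,.044);print('w',p)
print('side',onz(d,280+210/5,140+344/5,.044),tri((b,281.3,219.5),(d,322,208.8)))
"
```

```text
w [ 0.50119957 -0.1259846   0.044     ]
side [ 0.50182447 -0.12481389  0.044     ] (array([ 0.5017, -0.1261,  0.0432]), [0.47, 0.47])
```

```bash
python3 -m handwheel '[0,-4,0,0,0,0,6.6,0,-6,0,0,0,0,6.6]'
python3 -c "
from h import *
go([.5303,-.2275,.155],np.deg2rad(-73.9))"
```

```text
t: 9.08
tcp_pos: [0.501, -0.1245, 0.1619]
tool_rot: [0.564, -0.428, 0.425, -0.563]
force: [0.8, -0.3, 0.7]
finger_gap: 0.774
shift cm [10.71  0.65  0.03] rot [0.005 1.565 0.   ] t 9.0833
```

```bash
python3 -m handwheel '[10.7,0.6,0,0,1.565,0,6.6,10.7,0.6,0,0,1.565,0,6.6,10.7,0.6,0,0,1.565,0,6.6,10.7,0.6,0,0,1.565,0,6.6,10.7,0.6,0,0,1.565,0,6.6,10.7,0.6,0,0,1.565,0,6.6,10.7,0.6,0,0,1.565,0,6.6,10.7,0.6,0,0,1.565,0,6.6,10.7,0.6,0,0,1.565,0,6.6,10.7,0.6,0,0,1.565,0,6.6]' 60
python3 -c "
from h import *
go([.5303,-.2275,.155],np.deg2rad(-73.9))"
```

```text
t: 9.92
tcp_pos: [0.5298, -0.2272, 0.1547]
tool_rot: [-0.206, 0.678, -0.675, 0.204]
force: [0.8, 0.2, -0.6]
finger_gap: 0.772
shift cm [-0.03 -0.03  0.05] rot [0.004 0.308 0.002] t 9.9167
```

```bash
python3 -m handwheel '[0,0,0,0,0.31,0,6.6,0,0,0,0,0.31,0,6.6,0,0,0,0,0.31,0,6.6,0,0,0,0,0.31,0,6.6,0,0,0,0,0.31,0,6.6]' 60
python3 -c "
from h import *
go([.5303,-.2275,.155],np.deg2rad(-73.9));snap('wrist','w13');snap('side','s8');crop('s8',260,80,380,230,5,'c_s8')"
```

```text
t: 10.33
tcp_pos: [0.5301, -0.2274, 0.1553]
tool_rot: [-0.102, 0.701, -0.699, 0.1]
force: [-0.9, -0.2, 0.3]
finger_gap: 0.77
shift cm [-0.02  0.03  0.02] rot [0.002 0.006 0.002] t 10.3333
```

View pics/w13.png

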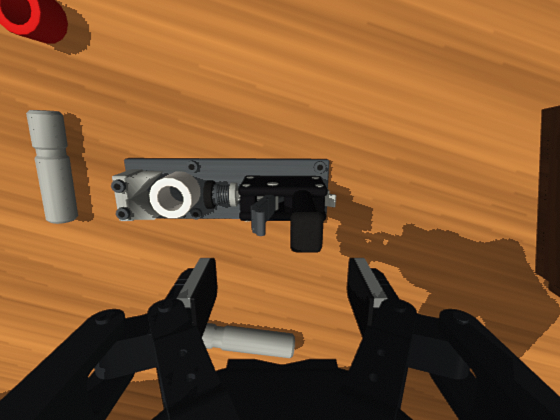

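View pics/c_s8.png

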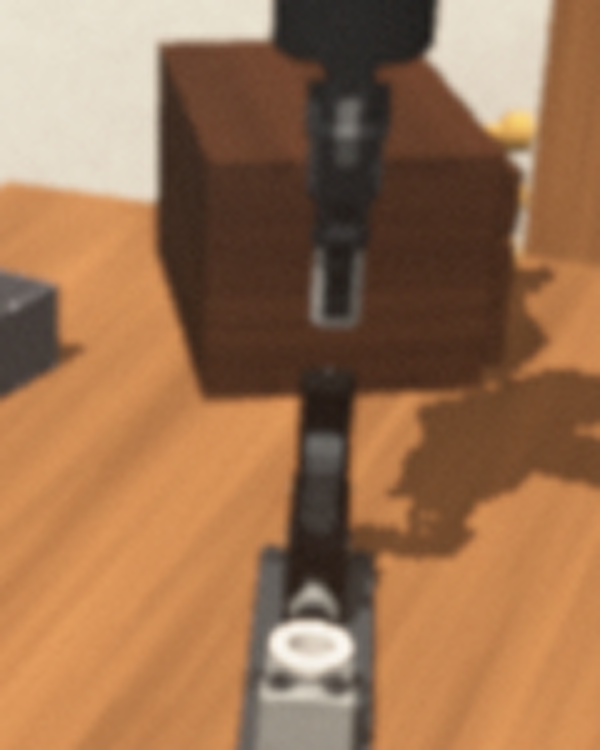

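```bash
cat >> h.py <<'E'
O=np.array([.5142,-.1718,0]);_a=np.deg2rad(106.1);CX=np.array([np.cos(_a),np.sin(_a),0]);CY=np.array([-CX[1],CX[0],0])
def tocl(p): p=np.asarray(p)-O; return np.array([p@CX,p@CY,p[2]]).round(4)
def fromcl(x,y,z): return O+CX*x+CY*y+np.array([0,0,z])
E
python3 -c "
from h import *
crop('w13',230,150,340,260,7,'c_w13');w=load('w13');st=manip.sense();print(tocl(st['tcp_pos']))
print(proj(w,[fromcl(-.083,.014,.13),fromcl(-.083,-.014,.13),fromcl(-.066,.014,.13),fromcl(-.066,-.014,.13),fromcl(-.0335,.009,.095),fromcl(-.0335,-.009,.095),fromcl(-.019,.016,.062),fromcl(-.019,-.016,.062)]).round(1))
"
```

```text
[-5.810e-02 -1.000e-04  1.559e-01]
[[320.  252.6]
 [322.  213.3]
 [294.9 252.4]
 [295.8 213.2]
 [251.7 226.7]
 [251.2 204.7]
 [239.2 220.7]
 [237.9 185.7]]
```

View pics/c_w13.png

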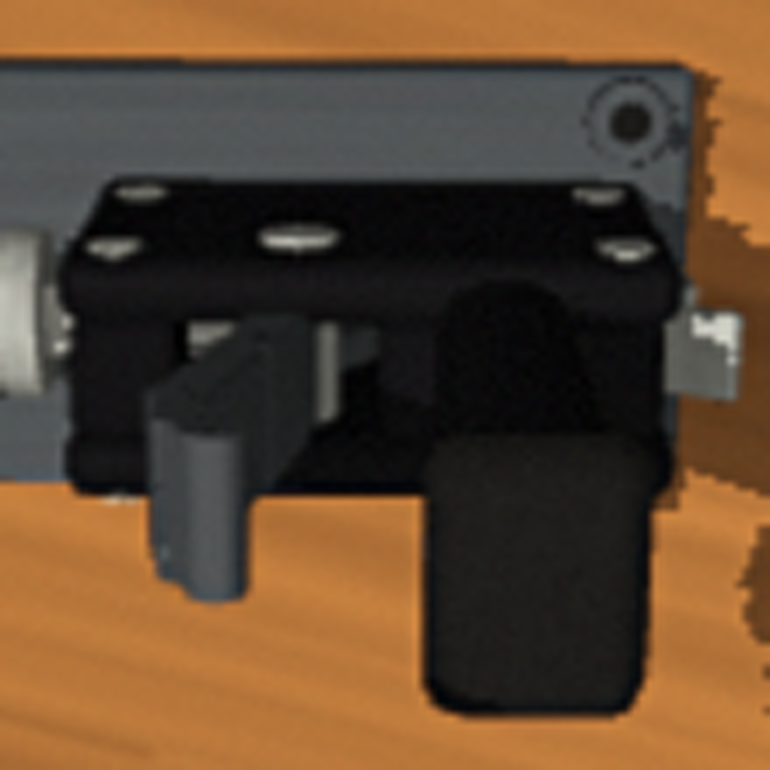

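```bash
python3 -m handwheel '[0,3,0,0,0,0,6.6,0,6,0,0,0,0,6.6,0,8,0,0,0,0,6.6,0,9.1,0,0,0,0,6.6,0,9.1,0,0,0,0,6.6,0,9.1,0,0,0,0,6.6]' 60
python3 -c "
from h import *
snap('wrist','w14');st=manip.sense();print(tocl(st['tcp_pos']),st['force']);snap('scene','sc4');crop('sc4',170,110,290,230,6,'c_sc4')"
```

```text
t: 10.93
tcp_pos: [0.5309, -0.2279, 0.0657]
tool_rot: [-0.101, 0.7, -0.7, 0.101]
force: [-0.7, -0.8, -0.3]
finger_gap: 0.768
[-0.0591 -0.0011  0.0666] [ 0.50718538 -1.66952019  0.46853761]
```

View pics/w14.png

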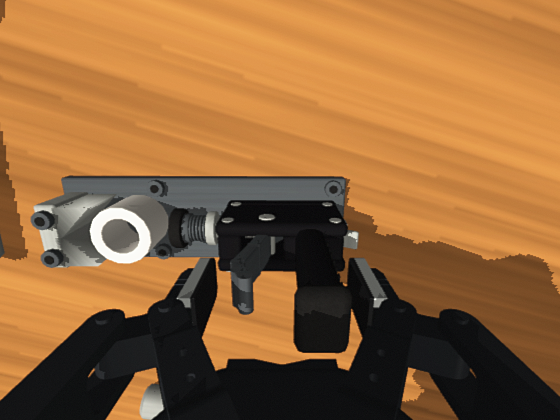

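View pics/c_sc4.png

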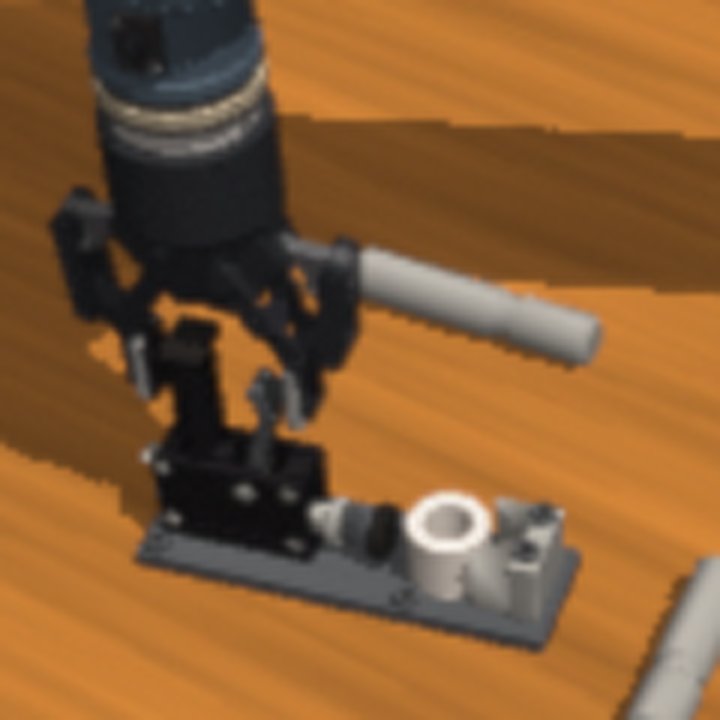

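```bash
python3 -m handwheel '[0,0.5,0,0,0,0,6.6,0,0.5,0.4,0,0,0,6.6,0,0.5,0.6,0,0,0,6.6,0,0.5,0.6,0,0,0,6.6,0,0.5,0.6,0,0,0,6.6]' 60
python3 -c "
from h import *
snap('wrist','w15');st=manip.sense();print(tocl(st['tcp_pos']),st['force'],st['force']@CX)"
```

```text
t: 11.45
tcp_pos: [0.5329, -0.234, 0.0612]
tool_rot: [0.1, -0.7, 0.7, -0.101]
force: [-1.0, -0.6, 0.1]
finger_gap: 0.772
[-0.0647 -0.0006  0.0612] [-0.61817219  1.19533105  0.11656113] 1.3198773580362113
```

View pics/w15.png

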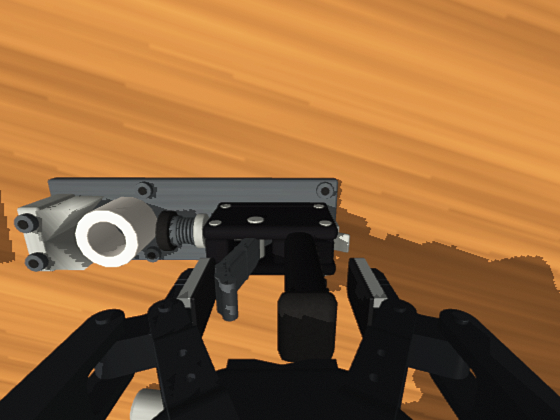

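```bash
python3 -m handwheel '[0,0,0.4,0,0,0,6.6,0,0,0.8,0,0,0,6.6,0,0,1.2,0,0,0,6.6,0,0,1.5,0,0,0,6.6,0,0,1.5,0,0,0,6.6,0,0,1.5,0,0,0,6.6]' 60
python3 -c "
from h import *
snap('wrist','w16');st=manip.sense();print(tocl(st['tcp_pos']),st['force'],st['force']@CX)"
```

```text
t: 12.0
tcp_pos: [0.5355, -0.2461, 0.0609]
tool_rot: [-0.101, 0.701, -0.698, 0.1]
force: [-1.6, 4.9, 4.3]
finger_gap: 0.773
[-0.0773  0.0001  0.061 ] [-1.24817086  4.88072067  5.00223729] 5.035430744696706
```

View pics/w16.png

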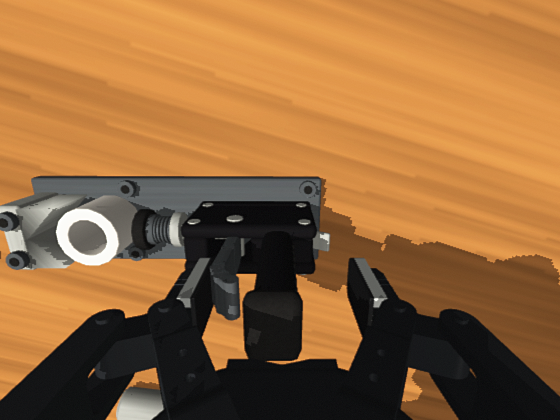

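```bash
python3 -m handwheel '[0,0,0.2,0,0,0,6.6,0,0,0.4,0,0,0,6.6,0,0,0.4,0,0,0,6.6,0,0,0.4,0,0,0,6.6]' 60
python3 -c "
from h import *
st=manip.sense();print(tocl(st['tcp_pos']),st['force'],st['force']@CX)
snap('wrist','w17');crop('w17',20,150,380,350,2,'c_w17')"
```

```text
t: 12.38
tcp_pos: [0.5363, -0.2492, 0.0609]
tool_rot: [-0.102, 0.702, -0.698, 0.099]
force: [-1.1, 7.0, 6.7]
finger_gap: 0.773
[-0.0805  0.0002  0.0609] [-1.08158585  6.96390202  6.66297454] 6.990711495144459
```

View pics/c_w17.png

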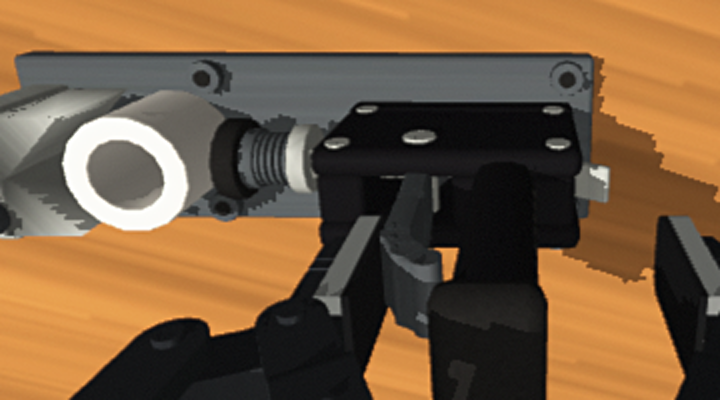

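```bash
python3 -m handwheel '[0,0,0.15,0,0,0,6.6,0,0,0.15,0,0,0,6.6,0,0,-0.5,0,0,0,6.6,0,0,-1.1,0,0,0,6.6,0,0,-1.7,0,0,0,6.6,0,0,-1.9,0,0,0,6.6,0,0,-1.9,0,0,0,6.6]' 60
python3 -c "
from h import *
st=manip.sense();print(tocl(st['tcp_pos']),st['force'],st['force']@CX)
snap('wrist','w18');crop('w18',20,150,380,350,2,'c_w18')"
```

```text
t: 13.02
tcp_pos: [0.5331, -0.2337, 0.0611]
tool_rot: [0.101, -0.699, 0.7, -0.101]
force: [-0.1, -1.0, -0.2]
finger_gap: 0.768
[-0.0647 -0.001   0.0611] [-0.05489075 -0.95983199 -0.16080955] -0.9069645633861652
```

View pics/c_w18.png

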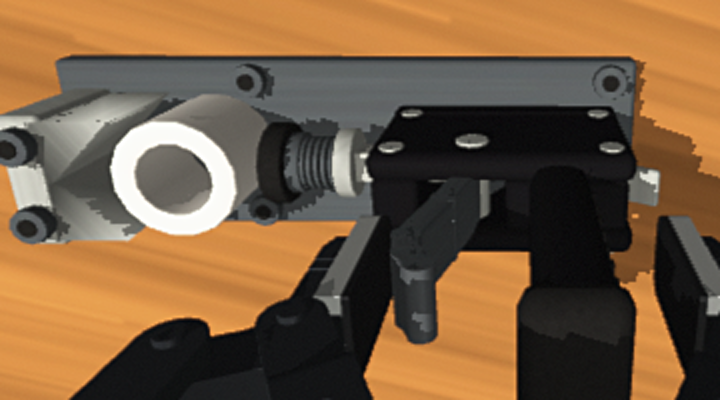

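```bash
python3 -c "
from h import *
ims=[]
for n,x in(('w15',120),('w17',100),('w18',130)):
    im=cv2.imread('pics/'+n+'.png')[190:270,x-10:x+110]; ims.append(cv2.resize(im,None,fx=5,fy=5,interpolation=cv2.INTER_CUBIC)[:, :])
cv2.imwrite('pics/cmp.png',cv2.resize(np.vstack(ims),None,fx=.8,fy=.5))
for i,im in enumerate(ims): cv2.imwrite(f'pics/cmp{i}.png',im)
for n in('w15','w17','w18'):
    w=load(n); c=cloud(w); m=(np.abs((c-O)@CY)<.006)
    # highest profile along clamp x near y=0
    q=c[m]; x=((q-O)@CX); 
    print(n,[ (round(b*1000), round(float(q[(abs(x-b)<.001),2].max())*1000,1) if (abs(x-b)<.001).any() else None) for b in np.arange(-.02,.04,.002)])
"
```

```text
w15 [(-20, 140.7), (-18, 141.5), (-16, 142.7), (-14, 143.0), (-12, 143.8), (-10, 168.5), (-8, 168.3), (-6, 145.0), (-4, 144.7), (-2, 143.6), (0, 38.3), (2, 38.6), (4, 38.0), (6, 39.6), (8, 39.8), (10, 43.2), (12, 43.5), (14, 43.2), (16, 43.2), (18, 42.0), (20, None), (22, None), (24, None), (26, 28.3), (28, 46.4), (30, 46.4), (32, 46.5), (34, 46.4), (36, 45.9), (38, None)]
w17 [(-20, 144.6), (-18, 143.8), (-16, None), (-14, None), (-12, None), (-10, 34.8), (-8, 40.2), (-6, 41.4), (-4, 41.8), (-2, 40.9), (0, 38.1), (2, 38.7), (4, 38.3), (6, 38.2), (8, 38.2), (10, 39.7), (12, 39.7), (14, 42.7), (16, 43.1), (18, 42.5), (20, 43.1), (22, 42.5), (24, None), (26, 44.5), (28, 46.7), (30, 46.6), (32, 46.8), (34, 46.5), (36, 45.2), (38, 43.8)]
w18 [(-20, 140.5), (-18, 142.0), (-16, 141.7), (-14, 142.4), (-12, 143.4), (-10, 168.0), (-8, 167.9), (-6, 145.8), (-4, 144.6), (-2, 143.8), (0, 141.4), (2, 38.8), (4, 38.1), (6, 38.4), (8, 38.3), (10, 39.6), (12, 39.7), (14, 43.3), (16, 43.2), (18, 43.3), (20, 43.0), (22, 42.9), (24, None), (26, 44.3), (28, 46.6), (30, 46.8), (32, 46.8), (34, 46.5), (36, 46.1), (38, 43.8)]
```

View pics/cmp.png

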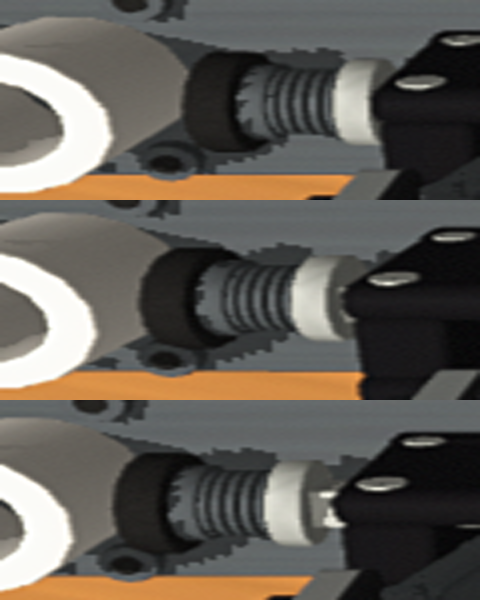

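```bash
python3 -m handwheel '[0,0,0.5,0,0,0,6.6,0,0,1,0,0,0,6.6,0,0,1.5,0,0,0,6.6,0,0,1.9,0,0,0,6.6,0,0,1.95,0,0,0,6.6,0,0,1.95,0,0,0,6.6,0,0,1.95,0,0,0,6.6]' 60
cat >> h.py <<'E'
def prof(f):
    w=snap('wrist',f); c=cloud(w); m=(np.abs((c-O)@CY)<.006); q=c[m]; x=((q-O)@CX)
    print([(round(b*1000), round(float(q[(abs(x-b)<.0005),2].max())*1000,1) if (abs(x-b)<.0005).any() else None) for b in np.arange(.012,.045,.001)])
    st=manip.sense();print(tocl(st['tcp_pos']),st['force'].round(1),'FX',round(st['force']@CX,2),st['t'],st['finger_gap'])
    c=cloud(w);m=(c[...,2]>.041)&(c[...,2]<.05); r=(c-O); X=r@CX;Y=r@CY; m&=(X>.02)&(X<.1)&(abs(Y)<.03)
E
python3 -c "
from h import *
prof('w19')"
python3 -m handwheel '[0,0,-0.6,0,0,0,6.6,0,0,-1.2,0,0,0,6.6,0,0,-1.8,0,0,0,6.6,0,0,-1.95,0,0,0,6.6,0,0,-1.95,0,0,0,6.6]' 60
python3 -c "
from h import *
prof('w20');crop('w20',20,150,380,350,2,'c_w20')"
```

```text
t: 13.65
tcp_pos: [0.5371, -0.2506, 0.0611]
tool_rot: [-0.101, 0.702, -0.698, 0.1]
force: [-1.2, 6.0, 5.2]
finger_gap: 0.774
[(12, 38.3), (13, 38.0), (14, 39.3), (15, 40.2), (16, 39.3), (17, 39.0), (18, 39.4), (19, 43.1), (20, 42.6), (21, 42.7), (22, 43.4), (23, 43.1), (24, 43.0), (25, 43.3), (26, 42.2), (27, 45.8), (28, 46.0), (29, 46.5), (30, 46.8), (31, 46.2), (32, 46.3), (33, 46.3), (34, 46.3), (35, 46.2), (36, 45.3), (37, 44.0), (38, None), (39, None), (40, None), (41, None), (42, None), (43, None), (44, None)]
[-0.082  -0.0002  0.0612] [-1.4  6.6  5. ] FX 6.72 13.7 0.7729883914569015
t: 14.12
tcp_pos: [0.5331, -0.234, 0.0611]
tool_rot: [0.101, -0.699, 0.7, -0.101]
force: [-0.4, 0.1, 0.1]
finger_gap: 0.775
[(12, 37.7), (13, 38.8), (14, 38.9), (15, 39.0), (16, 39.4), (17, 39.5), (18, 39.5), (19, 42.2), (20, 43.1), (21, 43.4), (22, 42.7), (23, 43.0), (24, 43.5), (25, 43.6), (26, 42.4), (27, 46.6), (28, 46.0), (29, 46.7), (30, 46.7), (31, 46.8), (32, 46.4), (33, 46.3), (34, 46.0), (35, 45.9), (36, 45.6), (37, 44.5), (38, None), (39, None), (40, None), (41, None), (42, None), (43, None), (44, None)]
[-0.0654 -0.0011  0.0612] [-0.2  0.3 -0.2] FX 0.31 14.1667 0.7737859439964437
```

View pics/c_w20.png

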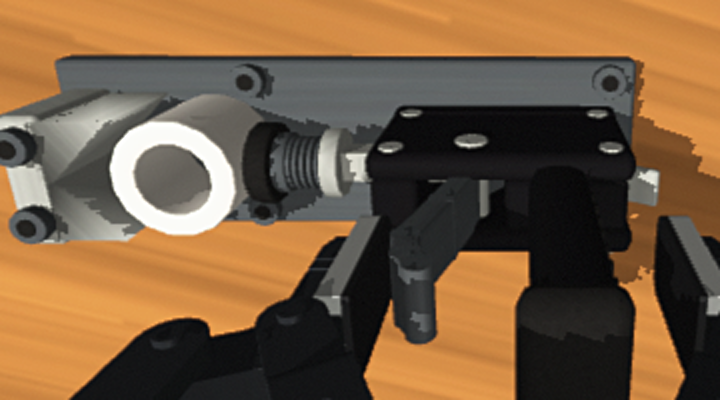

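```bash
python3 -m handwheel '[0,0,0.5,0,0,0,6.6,0,0,1,0,0,0,6.6,0,0,1.4,0,0,0,6.6,0,0,1.7,0,0,0,6.6,0,0,1.95,0,0,0,6.6,0,0,1.95,0,0,0,6.6,0,0,1.95,0,0,0,6.6]' 60
python3 -c "
from h import *
prof('w21')"
python3 -m handwheel '[0,0,-0.6,0,0,0,6.6,0,0,-1.2,0,0,0,6.6,0,0,-1.8,0,0,0,6.6,0,0,-1.95,0,0,0,6.6,0,0,-1.95,0,0,0,6.6]' 60
python3 -c "
from h import *
prof('w22');crop('w22',20,150,380,350,2,'c_w22')"
```

```text
t: 14.75
tcp_pos: [0.537, -0.2504, 0.0611]
tool_rot: [-0.101, 0.702, -0.698, 0.1]
force: [-1.7, 6.3, 6.0]
finger_gap: 0.771
[(12, 38.1), (13, 37.8), (14, 37.4), (15, 38.1), (16, 38.0), (17, 37.9), (18, 39.3), (19, 40.0), (20, 40.1), (21, 38.9), (22, 41.9), (23, 42.8), (24, 42.9), (25, 43.0), (26, 43.0), (27, 42.7), (28, 42.8), (29, 43.0), (30, 42.9), (31, 45.5), (32, 46.5), (33, 46.2), (34, 47.0), (35, 46.7), (36, 46.5), (37, 46.8), (38, 46.2), (39, 45.7), (40, 45.3), (41, None), (42, None), (43, None), (44, None)]
[-0.0818 -0.0002  0.0611] [-0.9  6.3  4.7] FX 6.3 14.8 0.7737260553628996
t: 15.22
tcp_pos: [0.5331, -0.2339, 0.0611]
tool_rot: [0.101, -0.699, 0.7, -0.101]
force: [0.8, -0.4, -0.1]
finger_gap: 0.768
[(12, 36.9), (13, 37.8), (14, 37.7), (15, 37.8), (16, 38.8), (17, 38.5), (18, 39.5), (19, 39.5), (20, 39.5), (21, 39.3), (22, 39.4), (23, 42.5), (24, 42.8), (25, 42.7), (26, 42.9), (27, 43.2), (28, 43.1), (29, 42.9), (30, 42.7), (31, 45.3), (32, 45.9), (33, 46.9), (34, 46.9), (35, 47.0), (36, 46.4), (37, 46.7), (38, 46.1), (39, 46.7), (40, 45.1), (41, 43.7), (42, None), (43, None), (44, None)]
[-0.0654 -0.0011  0.0612] [-0.1  0.5 -0.8] FX 0.54 15.2667 0.7759582250416385
```

View pics/c_w22.png

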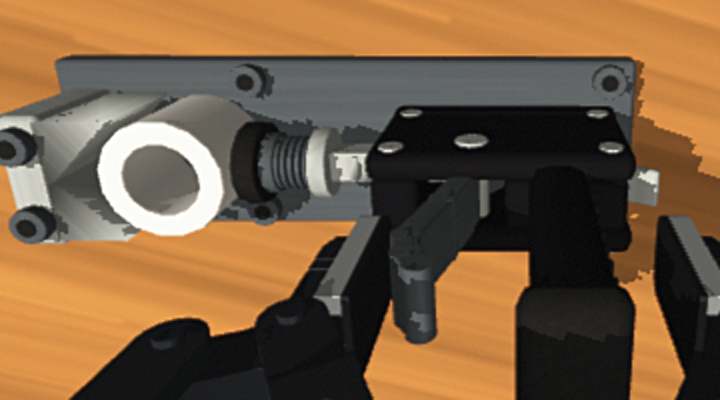

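```bash
python3 -m handwheel '[0,0,0.5,0,0,0,6.6,0,0,1,0,0,0,6.6,0,0,1.4,0,0,0,6.6,0,0,1.7,0,0,0,6.6,0,0,1.95,0,0,0,6.6,0,0,1.95,0,0,0,6.6,0,0,1.95,0,0,0,6.6]' 60
python3 -c "
from h import *
prof('w23')"
python3 -m handwheel '[0,0,-0.6,0,0,0,6.6,0,0,-1.2,0,0,0,6.6,0,0,-1.8,0,0,0,6.6,0,0,-1.95,0,0,0,6.6,0,0,-1.95,0,0,0,6.6]' 60
python3 -c "
from h import *
prof('w24');crop('w24',20,150,380,350,2,'c_w24')"
```

```text
t: 15.85
tcp_pos: [0.537, -0.2502, 0.0611]
tool_rot: [-0.101, 0.702, -0.698, 0.099]
force: [-1.8, 6.5, 5.9]
finger_gap: 0.774
[(12, 38.1), (13, 38.0), (14, 39.1), (15, 37.5), (16, 38.4), (17, 37.5), (18, 38.7), (19, 38.5), (20, 37.9), (21, 38.5), (22, 39.2), (23, 39.4), (24, 39.2), (25, 39.3), (26, 41.8), (27, 43.0), (28, 43.1), (29, 43.2), (30, 42.6), (31, 42.8), (32, 42.7), (33, 42.8), (34, 45.5), (35, 46.8), (36, 46.4), (37, 46.2), (38, 46.3), (39, 46.4), (40, 47.2), (41, 46.1), (42, 46.1), (43, 46.1), (44, 43.7)]
[-0.0817 -0.0001  0.0611] [-1.7  8.1  5.9] FX 8.3 15.9 0.7754071845284756
t: 16.32
tcp_pos: [0.5331, -0.234, 0.0611]
tool_rot: [0.101, -0.699, 0.7, -0.101]
force: [0.2, -0.5, -0.3]
finger_gap: 0.775
[(12, 38.2), (13, 37.2), (14, 38.5), (15, 37.9), (16, 38.4), (17, 38.2), (18, 37.3), (19, 37.6), (20, 37.8), (21, 38.2), (22, 39.2), (23, 39.1), (24, 39.2), (25, 39.8), (26, 41.0), (27, 42.4), (28, 42.8), (29, 43.2), (30, 43.1), (31, 43.3), (32, 43.0), (33, 42.9), (34, 42.2), (35, 46.0), (36, 46.4), (37, 47.0), (38, 46.4), (39, 46.5), (40, 46.5), (41, 46.3), (42, 46.6), (43, 45.6), (44, 45.2)]
[-0.0654 -0.0011  0.0612] [ 0.6 -0.8 -0.7] FX -0.9 16.3667 0.7677883697711422
```

View pics/c_w24.png

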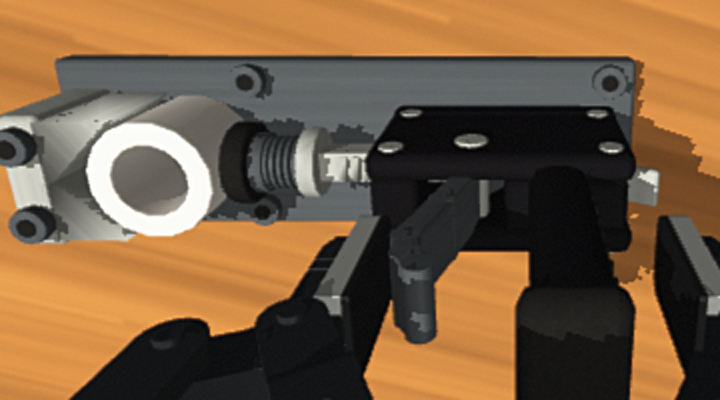

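```bash
python3 -m handwheel '[0,0,0.5,0,0,0,6.6,0,0,1,0,0,0,6.6,0,0,1.4,0,0,0,6.6,0,0,1.7,0,0,0,6.6,0,0,1.95,0,0,0,6.6,0,0,1.95,0,0,0,6.6,0,0,1.95,0,0,0,6.6]' 60
python3 -c "
from h import *
prof('w25');crop('w25',0,150,360,350,2,'c_w25')"
```

```text
t: 16.95
tcp_pos: [0.5366, -0.2492, 0.0612]
tool_rot: [-0.101, 0.703, -0.697, 0.099]
force: [-1.2, 9.7, 8.6]
finger_gap: 0.775
[(12, 41.4), (13, 40.8), (14, 39.6), (15, 38.6), (16, 37.5), (17, 37.9), (18, 37.6), (19, 38.1), (20, 38.2), (21, 37.9), (22, 38.7), (23, 39.5), (24, 39.8), (25, 39.4), (26, 41.7), (27, 42.5), (28, 43.2), (29, 43.7), (30, 43.8), (31, 44.0), (32, 43.2), (33, 42.7), (34, 42.3), (35, 45.7), (36, 46.0), (37, 45.9), (38, 47.3), (39, 46.9), (40, 46.7), (41, 46.4), (42, 45.7), (43, 46.1), (44, None)]
[-0.0805 -0.0001  0.0612] [-1.4  8.6  7. ] FX 8.62 17.0 0.7732812442818182
```

View pics/c_w25.png

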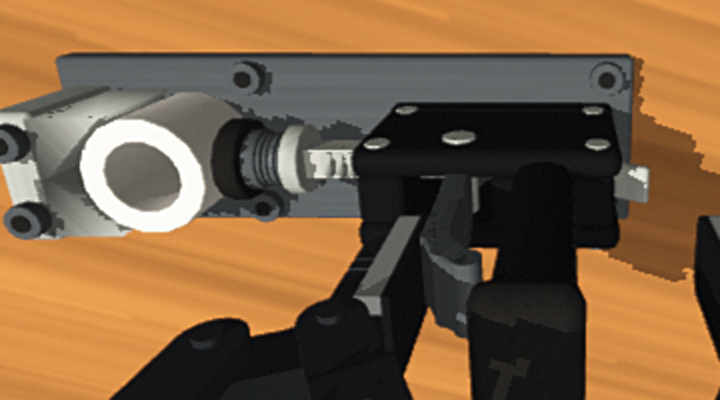

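```bash
python3 -m handwheel '[0,0,0.1,0,0,0,6.6,0,0,0.1,0,0,0,6.6,0,0,0.1,0,0,0,6.6]' 60
python3 -c "
from h import *
prof('w26')
for f in('w13','w18','w20','w22','w23','w24','w25','w26'):
    w=load(f);c=cloud(w);g=w['frame'].astype(int).min(-1);r=c-O;X=r@CX;Y=r@CY
    m=(g>115)&(c[...,2]>.034)&(c[...,2]<.0415)&(abs(Y)<.007)&(X>-.02)&(X<.026)
    k=(w['frame'].max(-1)<50)&(c[...,2]>.0405)&(c[...,2]<.0445)&(abs(Y)<.007)&(X>.004)&(X<.04)
    print(f,m.sum(),(np.percentile(X[m],[10,50,90])*1000).round(1) if m.any() else '', k.sum(),(np.percentile(X[k],[10,50,90])*1000).round(1) if k.any() else '')
"
```

```text
t: 17.25
tcp_pos: [0.5367, -0.2495, 0.0612]
tool_rot: [-0.101, 0.703, -0.697, 0.099]
force: [-1.0, 10.8, 7.7]
finger_gap: 0.768
[(12, 41.0), (13, 40.5), (14, 39.8), (15, 37.7), (16, 37.9), (17, 38.0), (18, 37.7), (19, 38.9), (20, 38.4), (21, 39.2), (22, 38.6), (23, 40.3), (24, 40.4), (25, 39.3), (26, 40.6), (27, 42.7), (28, 43.4), (29, 43.2), (30, 43.1), (31, 43.4), (32, 42.5), (33, 43.1), (34, 42.4), (35, 46.2), (36, 46.8), (37, 47.1), (38, 46.5), (39, 46.1), (40, 46.4), (41, 46.1), (42, 45.7), (43, 45.8), (44, 45.3)]
[-0.0809 -0.0001  0.0612] [-2.  10.3  7.9] FX 10.49 17.3 0.77838073027946
w13 81 [-11.5  -9.2  -7. ] 103 [10.4 13.5 16.7]
w18 197 [-7.1 -4.6 -2.1] 194 [15.2 18.1 20.9]
w20 223 [-9.8 -0.7  2.2] 190 [19.8 22.6 25.2]
w22 279 [-8.4  2.3  5.7] 189 [23.4 26.1 28.8]
w23 279 [-6.4  6.2  9.9] 191 [27.  29.9 32.8]
w24 292 [-8.   5.7  9.5] 205 [27.1 30.  32.6]
w25 309 [-5.7  9.  12.7] 191 [27.3 30.2 33.2]
w26 310 [-5.5  8.7 12.9] 197 [27.4 30.1 33. ]
```

```bash
python3 -m handwheel '[0,0,0,0,0,0,6.6,0,0,0,0,0,0,6.6,0,0,0,0,0,0,6.6,0,0,0,0,0,0,6.6,0,0,0,0,0,0,6.6,0,0,0,0,0,0,6.6,0,0,0,0,0,0,6.6,0,0,0,0,0,0,6.6,0,0,0,0,0,0,6.6,0,0,0,0,0,0,6.6]' 60
python3 -c "
from h import *
prof('w27');snap('scene','sc5');snap('side','s9');crop('sc5',170,110,290,230,6,'c_sc5');crop('w27',60,180,180,280,6,'c_w27')"
```

```text
t: 18.13
tcp_pos: [0.5367, -0.2495, 0.0612]
tool_rot: [-0.101, 0.703, -0.697, 0.099]
force: [-2.0, 10.0, 8.0]
finger_gap: 0.77
[(12, 40.2), (13, 40.4), (14, 39.8), (15, 38.1), (16, 38.2), (17, 38.6), (18, 38.5), (19, 38.1), (20, 38.1), (21, 37.9), (22, 38.7), (23, 39.9), (24, 40.0), (25, 39.7), (26, 41.0), (27, 42.7), (28, 43.2), (29, 43.6), (30, 42.6), (31, 43.1), (32, 43.6), (33, 42.6), (34, 44.7), (35, 45.0), (36, 46.4), (37, 46.5), (38, 46.5), (39, 47.4), (40, 46.1), (41, 46.8), (42, 46.4), (43, 45.5), (44, 44.8)]
[-0.0809 -0.0001  0.0612] [-0.9 10.2  7.6] FX 10.05 18.1833 0.7722439847806412
```

View pics/c_sc5.png

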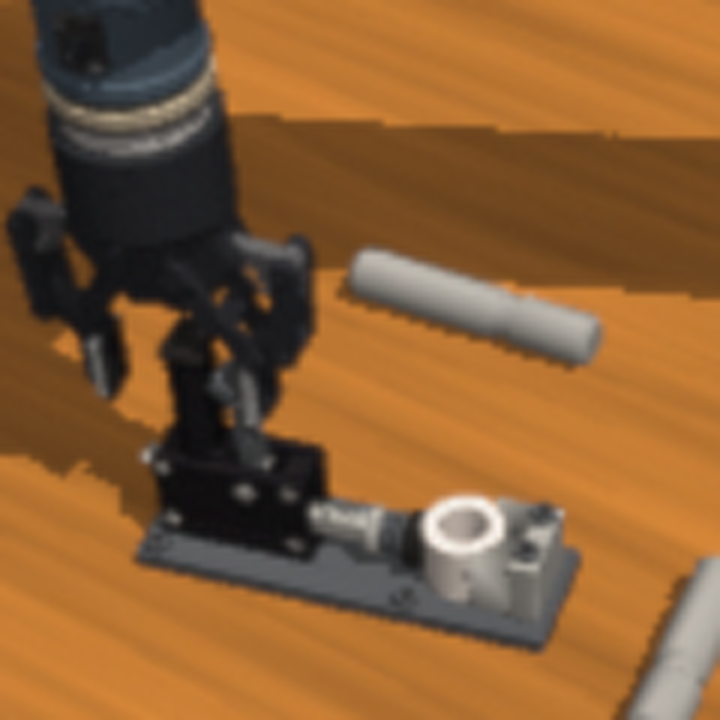

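View pics/w27.png

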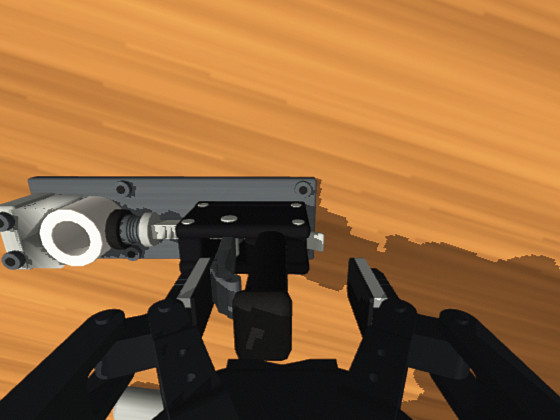

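View pics/s9.png

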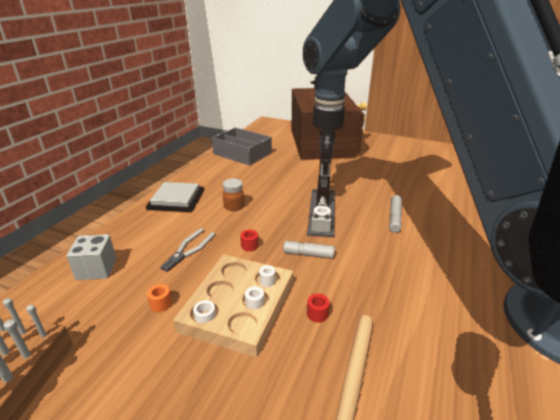

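```bash
python3 -c "
from station import manip
print(manip.sign_off())"
```

```text
the job is handed in; nothing more can be done
None
```

I stood the largest white bush upright on the clamp bed and let go of it. Four full trigger strokes pushed it home into the V. I then handed in, at about 18.2 s, holding a fifth squeeze.

**Last checks:**
- **Position:** the bush stands upright. The pad's front face stopped at about clamp x = 34.3 to 35 mm and did not move further under load, so the bush is home.
- **Pad force:** the pad is pushed back about 3.2 mm, which is about 9 N on the bush. The push on the trigger rose from 6.5 N to about 10 N, which implies about the same pad force. The reading held steady through a hold of nearly a second.
- **Other items:** the other bushes and the loose tools look unmoved in the last pictures.

**What disagreed:**
- **Fingertips:** the pictures showed them 20 to 25 mm behind the reported tool point, not 17 mm ahead of it. A test close above the bush confirmed this, and I worked with the measured value.
- **Clamp position:** my first estimate was about 5 mm off along the ram, because I had read the bed's bottom edge as its top. I corrected it from closer wrist pictures before placing the bush.

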